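Load the tray nest to the gauge mark and trip the ready switch

ROBOT

A 6-joint arm with a two-finger parallel gripper is mounted at the origin on the work surface. World frame = base frame: x ahead of the robot, y to its left, z up, the work surface at z = 0. Lengths are in mm, angles in degrees, forces in N, time in s.
With the tool pointing down it reaches from about 350 to 925 mm from the base axis. Payload 6.4 kg.
Tool frame: the origin (TCP) lies at the very end of the fingers, on their centre line; the grasp point (between the pads) lies 19 mm behind it; z points along the fingers, y is the direction in which the jaws open and shut (so a half turn about z gives the same grasp; the last joint's range is limited). The gripper opens to 85 mm and grips with 20 to 120 N. Pads are 22 mm wide; open, the fingers measure 114 mm over their backs; the gripper's body (76 mm by 85 mm) begins 54 mm behind the grasp point. The pads swing forward as they close: fully open they stand 13 mm farther back than shut.
Start: joints at [62.046, 14.043, 89.255, -0, 76.702, -9.975], TCP at [200.636, 618.271, 231.29] pointing down, gripper open.
Joint ranges: [-179.41, 179.41], [-58.25, 129.5], [7.25, 145.43], [-54.29, 234.29], [11.92, 165.04], [-157.13, 157.13]. Speed limits (degrees/s): [147.25, 147.25, 180, 180, 180, 180].

INTERFACE

Orientations are given as a 3x3 rotation matrix whose columns are the frame's x, y, z axes.
In Python, from cell import env gives the robot as it stands. The module is installed in compiled form; this text tells all that it offers.
- The arm moves only by the tool carry_out, never from a script. Its argument "steps" is a list of rows, each an object of numbers: "tx", "ty", "tz": the shift along the tool's x, y, z in cm; "ax", "ay", "az": the turn, a rotation vector about the tool's x, y, z in degrees; "gripper": the opening in per cent of the stroke, from 0 (shut) to 100 (fully open). A call has 1 to 10 rows; each row shifts and turns the commanded pose from where the row before left it, along the tool's axes as they then stand; what a row does not reach is not made up. A row lasts 1/10 s, in which the tool goes at most 50 mm and 8.59 degrees, less where a joint would pass 70% of its speed; a pose out of reach is approached as far as the arm can. A call is refused whole if a number of a shift passes 5 or a number of a turn 8.59, either way. A call with a gripper value outside its range is refused whole. The fingers move at their own pace and stop on an object; the grip force is fixed at half the most. Time passes only in rows, so rows that do not move let the fingers close. It gives the time, the measured TCP pose, the force and the opening at its end, in the units of the state.
- env.get_state(): the state, without advancing time (a new reading comes with each control period).
- env.get_image(name): name is "side" or "top" or "wrist"; returns a dict with "pixels" (480x640x3 uint8, blue, green, red), "range_z" (480x640 float32, mm along the optical axis (not along the pixel's ray), 0 where there is no reading), "camera_matrix" (3x3 intrinsics, pixels), "rvec" (rotation vector, rad) and "tvec" (3), from world to camera coordinates, as OpenCV has them. Camera axes: x right, y down, z forward; pixel columns grow to the right and rows downward; lengths in mm; the calibration is good to about 2 mm. A picture is of the moment at which its call begins.
- env.hand_in(): hands the job in, once; it reports no verdict.
Trained networks look in the newest picture that a camera, given by its name, has taken for a name from the list of things; names that differ only in an ending like _2 or _b are one class to them, and where a whole thing is asked for, a point or a joint stands for the part that bears it (a point fixed in the world has none). Each returns a list of dicts, best first, with "p" (0 to 1); they miss things now and then, are a little off and sometimes report something else, mostly with a low value. They report only what shows in the picture. A call takes as long as a camera call. They do not tell look-alikes from the thing itself.
- env.find_in(target, camera): "centre" ([x, y, z] in mm, in world coordinates, good to about 4 mm: the middle of the surface that is visible of it).
- env.masks_of(target, camera): "mask" (480x640 bool, what is visible of it).
- env.landmark_of(target, camera): "centre" ([x, y, z] in mm, in world coordinates, good to about 4 mm: a listed point, or the origin of a listed thing).
The state is a dict: "t": time; "joint_positions": joint angles; "joint_vel": joint speeds; "joint_efforts": joint torques, N m; "eef_pos": TCP position; "ee_rot": TCP orientation; "force": force on the tool from outside, world axes, zero at the start; "moment": the same for the moment, N m; "width": finger opening in mm.
Only numpy, scipy, OpenCV 4.12 (cv2) and the standard library are available. Lean on these libraries where they do the work, as an engineer would, in place of code of your own. Each camera call takes 0.05 s, during which the arm holds its last target. There are 200 camera calls.

TASK

Load the tray nest on the inspection bench: lift the white dust cover off it and park it flat in the middle of the grey cover pad, and lay every orange (on-hold) tray flat in the middle of the yellow hold pad, one on another if there are two. Stack black trays squarely on the nest, one at a time, until the top of the stack is level with the red pointer of the gauge post, and no higher; then push the limit switch's roller arm sideways the way its arrow points until it trips, and let it spring back. Do not move the gauge post or disturb the other things on the bench.

Things in the scene. Friction and masses are not known exactly. Their poses are not given: they have to be found in the camera images.
- nest: aluminium nest plate, fixed, 150 x 70 x 10 mm; origin at the centre of its underside on the table, so its upper face is 10 mm above; x along its length, towards the gauge post; a gauge post stands 100 mm from its centre along +x
- gauge3_mark (a point): the red pointer on the white gauge post at the nest, present only when this post is the one fitted (one of three; 125 mm tall on a heavy 52 x 64 mm steel foot, 1.5 kg, standing on the table; not to be moved); the point is at the level of the pointer, which marks the height of the upper face of exactly 3 trays stacked on the nest (58 mm above the table)
- gauge4_mark (a point): the red pointer on the white gauge post at the nest, present only when this post is the one fitted (one of three; 125 mm tall on a heavy 52 x 64 mm steel foot, 1.5 kg, standing on the table; not to be moved); the point is at the level of the pointer, which marks the height of the upper face of exactly 4 trays stacked on the nest (74 mm above the table)
- gauge5_mark (a point): the red pointer on the white gauge post at the nest, present only when this post is the one fitted (one of three; 125 mm tall on a heavy 52 x 64 mm steel foot, 1.5 kg, standing on the table; not to be moved); the point is at the level of the pointer, which marks the height of the upper face of exactly 5 trays stacked on the nest (90 mm above the table)
- tray_a1: a loose component tray, 130 x 54 x 16 mm, 0.12 kg, black with small bright strips lying in its pockets; starts in a stack of three on a fixed steel supply plate (6 mm thick, 150 x 72 mm), stack a, number 1 from the bottom, flat underside; origin at the centre of its underside, x along its length, z up. Pick it across its 54 mm width (y); trays sit flat one on another, without interlocking
- tray_a2: a loose component tray, 130 x 54 x 16 mm, 0.12 kg, black with small bright strips lying in its pockets; starts in a stack of three on a fixed steel supply plate (6 mm thick, 150 x 72 mm), stack a, number 2 from the bottom, flat underside; origin at the centre of its underside, x along its length, z up. Pick it across its 54 mm width (y); trays sit flat one on another, without interlocking
- tray_a3: a loose component tray, 130 x 54 x 16 mm, 0.12 kg, black with small bright strips lying in its pockets; starts in a stack of three on a fixed steel supply plate (6 mm thick, 150 x 72 mm), stack a, number 3 from the bottom, flat underside; origin at the centre of its underside, x along its length, z up. Pick it across its 54 mm width (y); trays sit flat one on another, without interlocking
- tray_b1: a loose component tray, 130 x 54 x 16 mm, 0.12 kg, black with small bright strips lying in its pockets; starts in a stack of three on a fixed steel supply plate (6 mm thick, 150 x 72 mm), stack b, number 1 from the bottom, flat underside; origin at the centre of its underside, x along its length, z up. Pick it across its 54 mm width (y); trays sit flat one on another, without interlocking
- tray_b2: a loose component tray, 130 x 54 x 16 mm, 0.12 kg, black with small bright strips lying in its pockets; starts in a stack of three on a fixed steel supply plate (6 mm thick, 150 x 72 mm), stack b, number 2 from the bottom, flat underside; origin at the centre of its underside, x along its length, z up. Pick it across its 54 mm width (y); trays sit flat one on another, without interlocking
- tray_b3: a loose component tray, 130 x 54 x 16 mm, 0.12 kg, black with small bright strips lying in its pockets; starts in a stack of three on a fixed steel supply plate (6 mm thick, 150 x 72 mm), stack b, number 3 from the bottom, flat underside; origin at the centre of its underside, x along its length, z up. Pick it across its 54 mm width (y); trays sit flat one on another, without interlocking
- orange1: a loose component tray, 130 x 54 x 16 mm, 0.12 kg, all orange and empty (an on-hold tray); may be absent; if present starts on top of black supply stack a, flat underside; origin at the centre of its underside, x along its length, z up. Pick it across its 54 mm width (y); trays sit flat one on another, without interlocking
- orange2: a loose component tray, 130 x 54 x 16 mm, 0.12 kg, all orange and empty (an on-hold tray); may be absent; if present starts on top of black supply stack b, flat underside; origin at the centre of its underside, x along its length, z up. Pick it across its 54 mm width (y); trays sit flat one on another, without interlocking
- hold_pad: hold pad: yellow pad with a red frame, fixed, 170 x 100 x 4 mm (upper face 4 mm above the table); origin at the centre of its underside, x along its length
- cover_pad: cover pad: grey pad with a white frame, fixed, 170 x 100 x 4 mm (upper face 4 mm above the table); origin at the centre of its underside, x along its length
- cover: white dust cover, a block 136 x 62 x 20 mm with a blue grip bar on top, 70 x 16 mm and rising from 20 to 46 mm above the underside; 0.18 kg; origin at the centre of the underside, x along its length and the bar's; pinch the bar across y. Starts on the nest
- switch: limit switch: blue box on a fixed steel foot 90 x 80 x 5 mm, box top 60 mm above the table; origin at the centre of the foot's underside. Its y axis is the way the yellow arrow on its top points, the way the roller arm is to be pushed. The arm stands upright beside the box, 26 mm from the origin along -x, pivoting 42 mm above the table about an axis along x
- roller (a point): centre of the red roller (24 mm diameter, 14 mm wide) at the top of the switch's arm, 88 mm from the pivot, 130 mm above the table when the arm is upright
- roller_arm (a joint): angle of the roller arm: 0 upright, growing as it is pushed along the switch's +y (the arrow); trips at 0.35, hard stop at 0.8; a spring of 1 N m per rad (about 5 N at the roller when it trips) brings it back to 0. It cannot go the other way
- driver: screwdriver, 150 mm, lying on the table: a bystander to be left alone; origin under its middle
- loupe: black loupe, 40 mm diameter, 34 mm tall: a bystander to be left alone
- bottle: bottle, 60 mm diameter, 130 mm tall: a bystander to be left alone
- mouse: black computer mouse, 100 x 58 x 26 mm: a bystander to be left alone
- tape: roll of yellow tape lying flat, 80 mm diameter, 24 mm tall: a bystander to be left alone
Mind the look-alikes: they are no part of the job. What is shaped like the tray_a1 but green is not meant.

How it is judged (in metres and radians):
On the way, in this order (a step that is already met when the one before it is completed fails the run):
1. the top of the black stack on the nest is level with the pointer, trays released (((z of tray_a1 in the frame of gauge3_mark between -0.021 and -0.011 m and (horizontal distance between tray_a1 and nest below 0.016 m and angle between the x axis of tray_a1 and the x axis of nest, either way round below 0.2 rad and angle between tray_a1's own z axis and vertical below 0.06 rad) and contact force between the fingers and tray_a1 below 0.3 N and linear speed of tray_a1 below 0.03 m/s) or (z of tray_a2 in the frame of gauge3_mark between -0.021 and -0.011 m and (horizontal distance between tray_a2 and nest below 0.016 m and angle between the x axis of tray_a2 and the x axis of nest, either way round below 0.2 rad and angle between tray_a2's own z axis and vertical below 0.06 rad) and contact force between the fingers and tray_a2 below 0.3 N and linear speed of tray_a2 below 0.03 m/s) or (z of tray_a3 in the frame of gauge3_mark between -0.021 and -0.011 m and (horizontal distance between tray_a3 and nest below 0.016 m and angle between the x axis of tray_a3 and the x axis of nest, either way round below 0.2 rad and angle between tray_a3's own z axis and vertical below 0.06 rad) and contact force between the fingers and tray_a3 below 0.3 N and linear speed of tray_a3 below 0.03 m/s) or (z of tray_b1 in the frame of gauge3_mark between -0.021 and -0.011 m and (horizontal distance between tray_b1 and nest below 0.016 m and angle between the x axis of tray_b1 and the x axis of nest, either way round below 0.2 rad and angle between tray_b1's own z axis and vertical below 0.06 rad) and contact force between the fingers and tray_b1 below 0.3 N and linear speed of tray_b1 below 0.03 m/s) or (z of tray_b2 in the frame of gauge3_mark between -0.021 and -0.011 m and (horizontal distance between tray_b2 and nest below 0.016 m and angle between the x axis of tray_b2 and the x axis of nest, either way round below 0.2 rad and angle between tray_b2's own z axis and vertical below 0.06 rad) and contact force between the fingers and tray_b2 below 0.3 N and linear speed of tray_b2 below 0.03 m/s) or (z of tray_b3 in the frame of gauge3_mark between -0.021 and -0.011 m and (horizontal distance between tray_b3 and nest below 0.016 m and angle between the x axis of tray_b3 and the x axis of nest, either way round below 0.2 rad and angle between tray_b3's own z axis and vertical below 0.06 rad) and contact force between the fingers and tray_b3 below 0.3 N and linear speed of tray_b3 below 0.03 m/s)) and ((z of tray_a1 in the frame of gauge4_mark between -0.021 and -0.011 m and (horizontal distance between tray_a1 and nest below 0.016 m and angle between the x axis of tray_a1 and the x axis of nest, either way round below 0.2 rad and angle between tray_a1's own z axis and vertical below 0.06 rad) and contact force between the fingers and tray_a1 below 0.3 N and linear speed of tray_a1 below 0.03 m/s) or (z of tray_a2 in the frame of gauge4_mark between -0.021 and -0.011 m and (horizontal distance between tray_a2 and nest below 0.016 m and angle between the x axis of tray_a2 and the x axis of nest, either way round below 0.2 rad and angle between tray_a2's own z axis and vertical below 0.06 rad) and contact force between the fingers and tray_a2 below 0.3 N and linear speed of tray_a2 below 0.03 m/s) or (z of tray_a3 in the frame of gauge4_mark between -0.021 and -0.011 m and (horizontal distance between tray_a3 and nest below 0.016 m and angle between the x axis of tray_a3 and the x axis of nest, either way round below 0.2 rad and angle between tray_a3's own z axis and vertical below 0.06 rad) and contact force between the fingers and tray_a3 below 0.3 N and linear speed of tray_a3 below 0.03 m/s) or (z of tray_b1 in the frame of gauge4_mark between -0.021 and -0.011 m and (horizontal distance between tray_b1 and nest below 0.016 m and angle between the x axis of tray_b1 and the x axis of nest, either way round below 0.2 rad and angle between tray_b1's own z axis and vertical below 0.06 rad) and contact force between the fingers and tray_b1 below 0.3 N and linear speed of tray_b1 below 0.03 m/s) or (z of tray_b2 in the frame of gauge4_mark between -0.021 and -0.011 m and (horizontal distance between tray_b2 and nest below 0.016 m and angle between the x axis of tray_b2 and the x axis of nest, either way round below 0.2 rad and angle between tray_b2's own z axis and vertical below 0.06 rad) and contact force between the fingers and tray_b2 below 0.3 N and linear speed of tray_b2 below 0.03 m/s) or (z of tray_b3 in the frame of gauge4_mark between -0.021 and -0.011 m and (horizontal distance between tray_b3 and nest below 0.016 m and angle between the x axis of tray_b3 and the x axis of nest, either way round below 0.2 rad and angle between tray_b3's own z axis and vertical below 0.06 rad) and contact force between the fingers and tray_b3 below 0.3 N and linear speed of tray_b3 below 0.03 m/s)) and ((z of tray_a1 in the frame of gauge5_mark between -0.021 and -0.011 m and (horizontal distance between tray_a1 and nest below 0.016 m and angle between the x axis of tray_a1 and the x axis of nest, either way round below 0.2 rad and angle between tray_a1's own z axis and vertical below 0.06 rad) and contact force between the fingers and tray_a1 below 0.3 N and linear speed of tray_a1 below 0.03 m/s) or (z of tray_a2 in the frame of gauge5_mark between -0.021 and -0.011 m and (horizontal distance between tray_a2 and nest below 0.016 m and angle between the x axis of tray_a2 and the x axis of nest, either way round below 0.2 rad and angle between tray_a2's own z axis and vertical below 0.06 rad) and contact force between the fingers and tray_a2 below 0.3 N and linear speed of tray_a2 below 0.03 m/s) or (z of tray_a3 in the frame of gauge5_mark between -0.021 and -0.011 m and (horizontal distance between tray_a3 and nest below 0.016 m and angle between the x axis of tray_a3 and the x axis of nest, either way round below 0.2 rad and angle between tray_a3's own z axis and vertical below 0.06 rad) and contact force between the fingers and tray_a3 below 0.3 N and linear speed of tray_a3 below 0.03 m/s) or (z of tray_b1 in the frame of gauge5_mark between -0.021 and -0.011 m and (horizontal distance between tray_b1 and nest below 0.016 m and angle between the x axis of tray_b1 and the x axis of nest, either way round below 0.2 rad and angle between tray_b1's own z axis and vertical below 0.06 rad) and contact force between the fingers and tray_b1 below 0.3 N and linear speed of tray_b1 below 0.03 m/s) or (z of tray_b2 in the frame of gauge5_mark between -0.021 and -0.011 m and (horizontal distance between tray_b2 and nest below 0.016 m and angle between the x axis of tray_b2 and the x axis of nest, either way round below 0.2 rad and angle between tray_b2's own z axis and vertical below 0.06 rad) and contact force between the fingers and tray_b2 below 0.3 N and linear speed of tray_b2 below 0.03 m/s) or (z of tray_b3 in the frame of gauge5_mark between -0.021 and -0.011 m and (horizontal distance between tray_b3 and nest below 0.016 m and angle between the x axis of tray_b3 and the x axis of nest, either way round below 0.2 rad and angle between tray_b3's own z axis and vertical below 0.06 rad) and contact force between the fingers and tray_b3 below 0.3 N and linear speed of tray_b3 below 0.03 m/s))), for 0.3 s.
2. the roller arm is pushed over until it trips (0.35 rad) (value of joint roller_arm above 0.35 rad), for 0.05 s.
At the end, for the whole second after the job is handed in: Top black tray within 5 mm of the pointer, none higher; black trays at the nest within 16 mm and 0.2 rad of it, flat; orange trays flat on the hold pad (centre within 35 mm), at most one beneath; cover flat on its pad (30 mm); roller arm back within 0.1 rad of upright; all released (all of step 1 and z of each of tray_a1, tray_a2, tray_a3, tray_b1, tray_b2, tray_b3 in the frame of gauge3_mark below -0.01 m and z of each of tray_a1, tray_a2, tray_a3, tray_b1, tray_b2, tray_b3 in the frame of gauge4_mark below -0.01 m and z of each of tray_a1, tray_a2, tray_a3, tray_b1, tray_b2, tray_b3 in the frame of gauge5_mark below -0.01 m and (horizontal distance between tray_a1 and nest above 0.1 m or (horizontal distance between tray_a1 and nest below 0.016 m and angle between the x axis of tray_a1 and the x axis of nest, either way round below 0.2 rad and angle between tray_a1's own z axis and vertical below 0.06 rad)) and (horizontal distance between tray_a2 and nest above 0.1 m or (horizontal distance between tray_a2 and nest below 0.016 m and angle between the x axis of tray_a2 and the x axis of nest, either way round below 0.2 rad and angle between tray_a2's own z axis and vertical below 0.06 rad)) and (horizontal distance between tray_a3 and nest above 0.1 m or (horizontal distance between tray_a3 and nest below 0.016 m and angle between the x axis of tray_a3 and the x axis of nest, either way round below 0.2 rad and angle between tray_a3's own z axis and vertical below 0.06 rad)) and (horizontal distance between tray_b1 and nest above 0.1 m or (horizontal distance between tray_b1 and nest below 0.016 m and angle between the x axis of tray_b1 and the x axis of nest, either way round below 0.2 rad and angle between tray_b1's own z axis and vertical below 0.06 rad)) and (horizontal distance between tray_b2 and nest above 0.1 m or (horizontal distance between tray_b2 and nest below 0.016 m and angle between the x axis of tray_b2 and the x axis of nest, either way round below 0.2 rad and angle between tray_b2's own z axis and vertical below 0.06 rad)) and (horizontal distance between tray_b3 and nest above 0.1 m or (horizontal distance between tray_b3 and nest below 0.016 m and angle between the x axis of tray_b3 and the x axis of nest, either way round below 0.2 rad and angle between tray_b3's own z axis and vertical below 0.06 rad)) and horizontal distance between each of orange1, orange2 and hold_pad below 0.035 m and height (world z) of each of orange1, orange2 below 0.03 m and angle between each of orange1, orange2, cover's own z axis and vertical below 0.08 rad and linear speed of each of orange1, orange2, cover below 0.03 m/s and horizontal distance between cover and cover_pad below 0.03 m and height (world z) of cover below 0.015 m and value of joint roller_arm below 0.1 rad); the robot touches nothing.
It fails at once if the screwdriver, loupe, bottle, mouse or tape is pushed more than 50 mm (distance of any of driver, loupe, bottle, mouse, tape from where it was at the start of the episode above 0.05 m).
It fails at once if the bottle or loupe is tipped over (angle between any of bottle, loupe's own z axis and vertical above 0.7 rad).
It fails at once if the gauge post is moved more than 25 mm (distance of gauge3_mark from where it was at the start of the episode above 0.025 m).
It fails at once if the gauge post is moved more than 25 mm (distance of gauge4_mark from where it was at the start of the episode above 0.025 m).
It fails at once if the gauge post is moved more than 25 mm (distance of gauge5_mark from where it was at the start of the episode above 0.025 m).
Of orange1, orange2 only 1 to 2 are there at a start; the rules pass over those that are not, and their reading is None.
Of gauge3, gauge4, gauge5 only 1 to 1 are there at a start; the rules pass over those that are not, and their reading is None.
At some moment in a run one of cover may be knocked a few centimetres aside while the robot is not near it.
Once in a run the grip may slacken for a moment while it holds something.
It also fails if it takes over 210 s, if anything falls off the work surface, if the arm or the gripper's body presses on something with over 40 N, if the wrist force passes 120 N, or if a joint passes its speed limit or range.

## Working session

There is one attempt and no reset: what is moved stays moved. The work goes in short steps, Python scripts to look and compute and a tool call to move; the robot and the scene stay as the last step left them, time stands still between calls to the robot, and variables do not carry over. Pictures are saved under pics/ and viewed, about 12 in all and at most 16, crops included, and the job is handed in when it is done.

Besides the shell and the picture viewer there is one more tool, called after "Call:" by a JSON object that holds its "method" and its "body", one argument or row to a line. carry_out: Moves the arm, as the interface text tells. Its arguments: {"type":"object","properties":{"steps":{"type":"array"}},"required":["steps"]}

```bash
mkdir -p pics
cat > h.py <<'E'
import numpy as np, cv2
from cell import env
def cam(n):
    im=env.get_image(n); R,_=cv2.Rodrigues(np.array(im["rvec"],float)); return im,R,np.array(im["tvec"],float).ravel(),np.array(im["camera_matrix"])
def cloud(n):
    im,R,t,K=cam(n); z=im["range_z"]; v,u=np.mgrid[:480,:640]
    P=np.stack([(u-K[0,2])/K[0,0]*z,(v-K[1,2])/K[1,1]*z,z],-1)
    W=(P-t)@R; W[z==0]=np.nan
    return im["pixels"],W
def st():
    s=env.get_state(); print('t',round(s["t"],2),'p',np.round(s["eef_pos"],1),'w',round(s["width"],1),'F',np.round(s["force"],1)); print(np.round(s["ee_rot"],3).tolist()); return s
E
python3 - <<'E'
from h import *
st()
for c in("top","side"):
    px,W=cloud(c); cv2.imwrite(f"pics/{c}0.png",px); np.savez(f"{c}0.npz",px=px,W=W)
    for n in ["nest","tray_a1","orange1","hold_pad","cover_pad","cover","switch","roller","gauge3_mark","gauge4_mark","gauge5_mark","driver","loupe","bottle","mouse","tape"]:
        print(c,n,[(round(d["p"],2),np.round(d["centre"]).astype(int).tolist()) for d in env.landmark_of(n,c)][:4])
E
```

```text
t 0.0 p [200.4 617.8 230.2] w 85.4 F [-0.5  0.5  0.4]
[[-0.951, 0.309, -0.001], [0.309, 0.951, -0.002], [0.0, -0.002, -1.0]]
top nest [(0.61, [624, -18, -2])]
top tray_a1 [(0.96, [290, 390, 2]), (0.67, [382, 238, 39]), (0.45, [371, 238, 10])]
top orange1 [(0.93, [372, 238, 55]), (0.75, [385, -282, 52]), (0.28, [618, -19, 7])]
top hold_pad [(0.83, [427, -32, -1]), (0.55, [598, 529, -2])]
top cover_pad [(0.79, [578, -286, -3])]
top cover [(0.65, [618, -20, 7])]
top switch [(0.64, [604, 288, 2])]
top roller [(0.52, [438, -508, 2]), (0.45, [584, 292, 129]), (0.35, [597, 526, 0])]
top gauge3_mark []
top gauge4_mark [(0.34, [436, -509, 1])]
top gauge5_mark [(0.84, [700, -31, 88]), (0.27, [582, -286, -1])]
top driver [(0.89, [495, 135, 1])]
top loupe [(0.7, [547, -131, 1]), (0.48, [622, -17, 0]), (0.28, [581, -287, -2])]
top bottle [(0.74, [438, 468, 4]), (0.18, [370, 238, 55])]
top mouse [(0.68, [435, -511, 0]), (0.15, [386, -282, 57])]
top tape [(0.76, [599, 529, 1])]
side nest [(0.58, [621, -16, 3]), (0.49, [387, -283, 20]), (0.43, [386, -279, 56])]
side tray_a1 [(0.72, [290, 394, -4]), (0.71, [375, 238, 6]), (0.68, [384, 237, 36]), (0.66, [371, 240, 51])]
side orange1 [(0.62, [372, 237, 51]), (0.56, [387, -280, 54])]
side hold_pad [(0.86, [432, -38, 0])]
side cover_pad [(0.56, [578, -288, 4]), (0.5, [612, 290, -2])]
side cover [(0.75, [619, -22, 7]), (0.21, [438, 471, 1])]
side switch [(0.6, [609, 290, -4])]
side roller [(0.7, [585, 294, 129])]
side gauge3_mark [(0.36, [375, 240, 20])]
side gauge4_mark [(0.71, [368, 240, 54]), (0.59, [616, -19, 11])]
side gauge5_mark [(0.62, [701, -27, 93]), (0.36, [383, 239, 37])]
side driver [(0.53, [493, 135, -5]), (0.34, [621, -15, 1])]
side loupe [(0.43, [619, -15, 2])]
side bottle [(0.88, [439, 473, 3])]
side mouse []
side tape [(0.83, [595, 527, -2])]
```

View pics/top0.png

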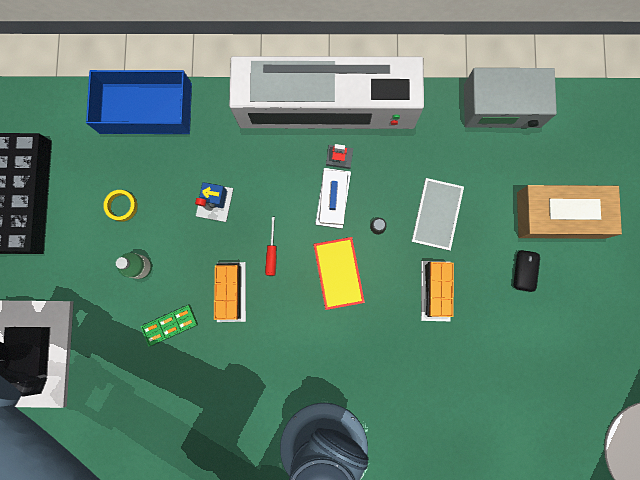

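View pics/side0.png

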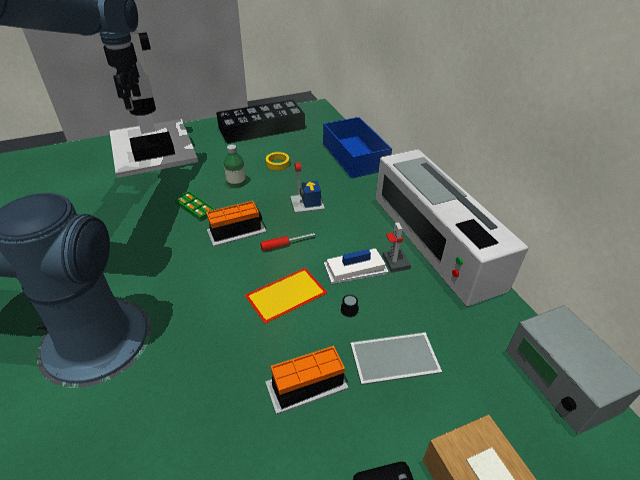

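Both orange trays are present: left at px (227,291) and right at (440,290). The cover is on the nest at (334,197), the gauge post at (338,155), and the switch at (214,198) with its arrow pointing left (+y). The green look-alike is at (169,324). Next I'll fit exact poses and the pointer height.

Run:
```python
from h import *
def fit(P,lab):
    c,(a,b),ang=cv2.minAreaRect(P[:,:2].astype(np.float32))
    if a<b: ang+=90
    print(lab,'c',np.round(c,1),'size',np.round(sorted([a,b]),1),'longaxis deg',round((ang+90)%180-90,1),'zmed',round(np.median(P[:,2]),1),'n',len(P))
for c in("top","side"):
    d=np.load(c+"0.npz"); px,W=d["px"],d["W"]; hsv=cv2.cvtColor(px,cv2.COLOR_BGR2HSV).astype(int); H,S,V=hsv[...,0],hsv[...,1],hsv[...,2]
    ok=~np.isnan(W[...,0])
    def sel(m,x,y,z,r=90): return W[ok&m&(np.hypot(W[...,0]-x,W[...,1]-y)<r)&(W[...,2]>z[0])&(W[...,2]<z[1])]
    T=np.ones(H.shape,bool)
    fit(sel(T,375,238,(60,85)),c+' orangeL'); fit(sel(T,386,-282,(60,85)),c+' orangeR')
    fit(sel(T,375,238,(3,10)),c+' plateL'); fit(sel(T,386,-282,(3,10)),c+' plateR')
    fit(sel((H>15)&(H<40)&(S>120),430,-35,(-4,10),120),c+' holdyellow')
    fit(sel((S<60)&(V>100),578,-286,(-4,12),110),c+' coverpad')
    fit(sel((H>95)&(H<130)&(S>100),619,-20,(38,60)),c+' bar')
    fit(sel((S<60)&(V>150),619,-20,(22,36),82),c+' cover')
    p=sel(((H<8)|(H>172))&(S>130)&(V>90),700,-29,(30,140),50); print(c,'pointer z',np.round(np.percentile(p[:,2],[0,10,50,90,100]),1),np.round(np.median(p,0),1))
    p=sel(((H<8)|(H>172))&(S>130)&(V>90),584,292,(90,160),50); print(c,'roller',np.round(np.median(p,0),1),np.round(p.min(0),1),np.round(p.max(0),1))
    fit(sel((H>15)&(H<40)&(S>120),605,290,(50,75),60),c+' arrow')
    fit(sel((H>95)&(H<130)&(S>100),605,290,(50,75),60),c+' swbox')
    fit(sel((S<60)&(V>110),605,290,(1,12),75),c+' swfoot')
```

```text
top orangeL c [374.9 237.8] size [ 56.6 130.1] longaxis deg 0.1 zmed 66.2 n 1241
top orangeR c [ 386.4 -279.6] size [ 58.9 129.9] longaxis deg -0.7 zmed 66.7 n 1288
top plateL c [374.1 237.3] size [174.6 176.8] longaxis deg 63.9 zmed 5.0 n 662
top plateR c [ 386.6 -282.1] size [175.1 176.2] longaxis deg 55.9 zmed 5.0 n 778
top holdyellow c [427.8 -34.8] size [ 88.2 158.8] longaxis deg 10.9 zmed 4.4 n 2093
top coverpad c [ 582.1 -287.7] size [101.9 173.4] longaxis deg -13.1 zmed 4.8 n 2586
top bar c [618.5 -20. ] size [14.4 69.6] longaxis deg -4.0 zmed 55.9 n 151
top cover c [619.2 -20.4] size [ 61.9 136.9] longaxis deg -3.9 zmed 30.3 n 1053
top pointer z [ 85.3  88.8  92.3  95.7 101. ] [707.4 -33.5  92.3]
top roller [581.1 289.2 140.4] [574.1 279.4 121.5] [591.3 303.2 145.8]
top arrow c [617.7 284.4] size [25.2 39.9] longaxis deg 61.5 zmed 61.6 n 93
top swbox c [619.8 284.3] size [49.  54.4] longaxis deg 79.5 zmed 59.5 n 289
top swfoot c [608.  286.9] size [83.  89.8] longaxis deg -9.9 zmed 5.6 n 434
side orangeL c [372.6 237.5] size [ 60.9 130.6] longaxis deg 0.8 zmed 67.1 n 775
sid
[... 241 characters left out ...]
 725
side holdyellow c [423.6 -39. ] size [ 99.  165.6] longaxis deg 10.9 zmed 4.9 n 1846
side coverpad c [ 581.4 -285.8] size [107.9 172.9] longaxis deg -12.8 zmed 5.0 n 3352
side bar c [616.3 -21.9] size [20.4 70.7] longaxis deg -2.5 zmed 54.6 n 259
side cover c [616.7 -21.5] size [ 64.4 135.7] longaxis deg -3.5 zmed 31.0 n 638
side pointer z [84.5 90.5 92.9 95.9 99.9] [706.9 -37.9  92.9]
side roller [578.3 283.4 140.4] [572.1 279.1 130.5] [586.9 298.9 146.1]
side arrow c [620.8 285.9] size [23.5 40. ] longaxis deg -84.6 zmed 62.3 n 40
side swbox c [617.4 282.7] size [48.2 57.5] longaxis deg 77.5 zmed 60.1 n 165
side swfoot c [607.  286.6] size [82.4 92.5] longaxis deg -11.4 zmed 6.3 n 232
```

```bash
cat >> h.py <<'E'
def plan(x,y,z,yaw=None):
    """shift in tool cm (do it before turning), az deg; yaw = angle of tool -x axis = thing's long axis"""
    s=st(); R=np.array(s["ee_rot"]); d=R.T@(np.array([x,y,z])-s["eef_pos"])/10
    n=max(1,int(np.ceil(np.linalg.norm(d)/4.8)))
    cur=np.degrees(np.arctan2(-R[1,0],-R[0,0])); az=0 if yaw is None else -(yaw-cur)
    print('t cm',np.round(d,2),'rows',n,'each',np.round(d/n,2),'cur yaw',round(cur,1),'az',round(az,1))
E
python3 -c "
from h import *
plan(618,-20.5,170,-4)"
```

```text
t 1.7 p [200.6 618.3 231.3] w 85.4 F [0.4 0.7 0.9]
[[-0.951, 0.309, 0.0], [0.309, 0.951, 0.0], [0.0, 0.0, -1.0]]
t cm [-59.42 -47.88   6.13] rows 16 each [-3.71 -2.99  0.38] cur yaw -18.0 az -14.0
```

Call:
{"method": "carry_out", "body": {
  "steps": [
    {"tx": -3.7,"ty": -3.0,"tz": 0},
    {"tx": -3.7,"ty": -3.0,"tz": 0},
    {"tx": -3.7,"ty": -3.0,"tz": 0},
    {"tx": -3.7,"ty": -3.0,"tz": 0},
    {"tx": -3.7,"ty": -3.0,"tz": 0},
    {"tx": -3.7,"ty": -3.0,"tz": 0},
    {"tx": -3.7,"ty": -3.0,"tz": 0},
    {"tx": -3.7,"ty": -3.0,"tz": 0},
    {"tx": -3.7,"ty": -3.0,"tz": 0},
    {"tx": -3.7,"ty": -3.0,"tz": 0}
  ]
}}

```text
$.steps[0]: bad value
```

Call:
{"method": "carry_out", "body": {
  "steps": [
    {"tx": -3.7,"ty": -3.0,"tz": 1},
    {"tx": -3.7,"ty": -3.0,"tz": 1},
    {"tx": -3.7,"ty": -3.0,"tz": 1},
    {"tx": -3.7,"ty": -3.0,"tz": 1},
    {"tx": -3.7,"ty": -3.0,"tz": 1},
    {"tx": -3.7,"ty": -3.0,"tz": 1},
    {"az": -7,"gripper": 50},
    {"az": -7},
    {}
  ]
}}

```text
$.steps[0]: bad value
```

```bash
cat >> h.py <<'E'
def fit(P,lab):
    c,(a,b),ang=cv2.minAreaRect(P[:,:2].astype(np.float32))
    if a<b: ang+=90
    print(lab,'c',np.round(c,1),'size',np.round(sorted([a,b]),1),'yaw',round((ang+90)%180-90,1),'z',np.round(np.percentile(P[:,2],[10,50,90]),1),'n',len(P))
def look(c,png=None):
    px,W=cloud(c)
    if png: cv2.imwrite("pics/"+png,px)
    hsv=cv2.cvtColor(px,cv2.COLOR_BGR2HSV).astype(int); return px,W,hsv[...,0],hsv[...,1],hsv[...,2]
def sel(W,m,x,y,z,r=90): return W[~np.isnan(W[...,0])&m&(np.hypot(W[...,0]-x,W[...,1]-y)<r)&(W[...,2]>z[0])&(W[...,2]<z[1])]
E
python3 - <<'E'
from h import *
px,W,H,S,V=look("wrist","w1.png")
b=sel(W,(H>95)&(H<130)&(S>100),618,-20,(38,65)); fit(b,'bar')
fit(sel(W,(S<60)&(V>150),618,-20,(22,40),82),'cover')
plan(618,-20.5,80,-4)
E
```

```text
Traceback (most recent call last):
  File "h.py", line 21, in fit
    print(lab,'c',np.round(c,1),'size',np.round(sorted([a,b]),1),'yaw',round((ang+90)%180-90,1),'z',np.round(np.percentile(P[:,2],[10,50,90]),1),'n',len(P))
                                                                                                             ~~~~~~~~~~~~~^^^^^^^^^^^^^^^^^^^
IndexError: index -1 is out of bounds for axis 0 with size 0
```

View pics/w1.png

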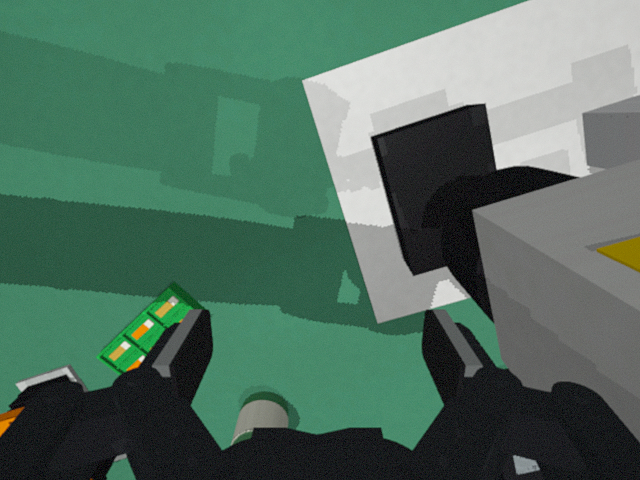

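Call:
{"method": "carry_out", "body": {
  "steps": [
    {"tx": -3.7,"ty": -3.0,"tz": 0,"ax": 0,"ay": 0,"az": 0,"gripper": 100}
  ]
}}

```text
t: 1.85
eef_pos: [225.0, 580.2, 231.2]
ee_rot: [[-0.953, 0.304, -0.0], [0.304, 0.953, 0.001], [0.001, 0.001, -1.0]]
force: [0.6, -0.5, -0.1]
width: 85.4
```

Call:
{"method": "carry_out", "body": {
  "steps": [
    {"tx": -3.7,"ty": -3.0,"tz": 0,"ax": 0,"ay": 0,"az": 0,"gripper": 100},
    {"tx": -3.7,"ty": -3.0,"tz": 0,"ax": 0,"ay": 0,"az": 0,"gripper": 100},
    {"tx": -3.7,"ty": -3.0,"tz": 0,"ax": 0,"ay": 0,"az": 0,"gripper": 100},
    {"tx": -3.7,"ty": -3.0,"tz": 0,"ax": 0,"ay": 0,"az": 0,"gripper": 100},
    {"tx": -3.7,"ty": -3.0,"tz": 0,"ax": 0,"ay": 0,"az": 0,"gripper": 100},
    {"tx": -3.7,"ty": -3.0,"tz": 0,"ax": 0,"ay": 0,"az": 0,"gripper": 100},
    {"tx": -3.7,"ty": -3.0,"tz": 0,"ax": 0,"ay": 0,"az": 0,"gripper": 100},
    {"tx": -3.7,"ty": -3.0,"tz": 0,"ax": 0,"ay": 0,"az": 0,"gripper": 100},
    {"tx": -3.7,"ty": -3.0,"tz": 0,"ax": 0,"ay": 0,"az": 0,"gripper": 100},
    {"tx": -3.7,"ty": -3.0,"tz": 0,"ax": 0,"ay": 0,"az": 0,"gripper": 100}
  ]
}}

```text
t: 2.85
eef_pos: [486.7, 177.0, 231.7]
ee_rot: [[-0.951, 0.309, 0.001], [0.309, 0.951, 0.0], [-0.001, 0.0, -1.0]]
force: [0.8, 0.9, -0.1]
width: 85.0
```

Call:
{"method": "carry_out", "body": {
  "steps": [
    {"tx": -3.7,"ty": -3.0,"tz": 1,"ax": 0,"ay": 0,"az": 0,"gripper": 50},
    {"tx": -3.7,"ty": -3.0,"tz": 1,"ax": 0,"ay": 0,"az": 0,"gripper": 50},
    {"tx": -3.7,"ty": -3.0,"tz": 1,"ax": 0,"ay": 0,"az": 0,"gripper": 50},
    {"tx": -3.7,"ty": -3.0,"tz": 1,"ax": 0,"ay": 0,"az": 0,"gripper": 50},
    {"tx": -3.7,"ty": -3.0,"tz": 1,"ax": 0,"ay": 0,"az": 0,"gripper": 50},
    {"tx": 0,"ty": 0,"tz": 1,"ax": 0,"ay": 0,"az": -7,"gripper": 50},
    {"tx": 0,"ty": 0,"tz": 0,"ax": 0,"ay": 0,"az": -7,"gripper": 50},
    {"tx": 0,"ty": 0,"tz": 0,"ax": 0,"ay": 0,"az": 0,"gripper": 50}
  ]
}}

```text
t: 3.65
eef_pos: [615.5, -21.5, 170.7]
ee_rot: [[-0.998, 0.07, -0.001], [0.07, 0.998, 0.0], [0.001, 0.0, -1.0]]
force: [0.1, 0.3, -0.5]
width: 42.6
```

```bash
sed -i "s/^def fit(P,lab):/def fit(P,lab):\n    if len(P)<5: return print(lab,'none')/" h.py
python3 - <<'E'
from h import *
px,W,H,S,V=look("wrist","w2.png")
b=sel(W,(H>95)&(H<130)&(S>100),618,-20,(38,65)); fit(b,'bar')
fit(sel(W,(S<60)&(V>150),618,-20,(22,40),82),'cover')
plan(618,-20.5,80,-4)
E
```

```text
bar c [617.3 -19.8] size [14.6 69.3] yaw -3.5 z [55.9 57.  57.8] n 1838
cover c [617.3 -20.1] size [ 62.1 134.9] yaw -4.0 z [30.  31.  31.9] n 10197
t 3.7 p [615.6 -21.2 171.2] w 42.5 F [0.3 0.7 0.6]
[[-0.997, 0.072, -0.0], [0.072, 0.997, 0.0], [0.0, 0.0, -1.0]]
t cm [-0.24  0.08  9.12] rows 2 each [-0.12  0.04  4.56] cur yaw -4.1 az -0.1
```

View pics/w2.png

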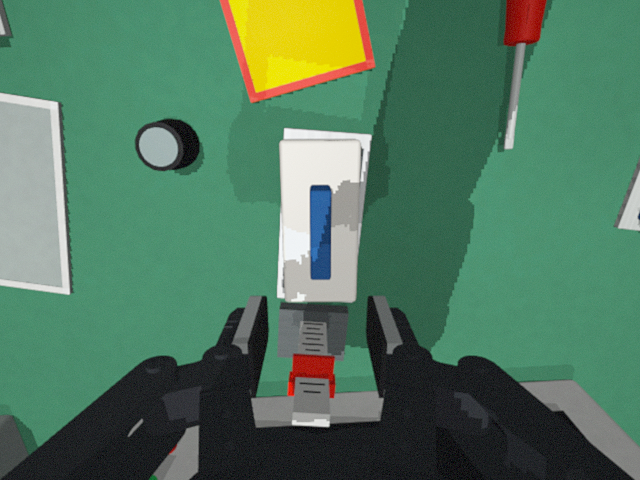

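The cover sits undisturbed at px (320,225), with the loupe at (167,145) and the post at (312,360). I'm going down to the bar now.

Call:
{"method": "carry_out", "body": {
  "steps": [
    {"tx": -0.2,"ty": 0.1,"tz": 4.6,"ax": 0,"ay": 0,"az": 0,"gripper": 50},
    {"tx": 0,"ty": 0,"tz": 4.6,"ax": 0,"ay": 0,"az": 0,"gripper": 50},
    {"tx": 0,"ty": 0,"tz": 3.0,"ax": 0,"ay": 0,"az": 0,"gripper": 50},
    {"tx": 0,"ty": 0,"tz": 1.4,"ax": 0,"ay": 0,"az": 0,"gripper": 50},
    {"tx": 0,"ty": 0,"tz": 0,"ax": 0,"ay": 0,"az": 0,"gripper": 0},
    {"tx": 0,"ty": 0,"tz": 0,"ax": 0,"ay": 0,"az": 0,"gripper": 0},
    {"tx": 0,"ty": 0,"tz": 0,"ax": 0,"ay": 0,"az": 0,"gripper": 0},
    {"tx": 0,"ty": 0,"tz": 0,"ax": 0,"ay": 0,"az": 0,"gripper": 0},
    {"tx": 0,"ty": 0,"tz": 0,"ax": 0,"ay": 0,"az": 0,"gripper": 0}
  ]
}}

```text
t: 4.6
eef_pos: [618.7, -20.4, 37.0]
ee_rot: [[-0.998, 0.07, 0.003], [0.07, 0.998, -0.001], [-0.003, -0.0, -1.0]]
force: [-0.8, 0.1, 2.6]
width: 14.5
```

Call:
{"method": "carry_out", "body": {
  "steps": [
    {"tx": 0,"ty": 0,"tz": -1,"ax": 0,"ay": 0,"az": 0,"gripper": 0},
    {"tx": 0,"ty": 0,"tz": -3,"ax": 0,"ay": 0,"az": 0,"gripper": 0},
    {"tx": 0,"ty": 0,"tz": -4,"ax": 0,"ay": 0,"az": 0,"gripper": 0},
    {"tx": 0,"ty": 0,"tz": -2,"ax": 0,"ay": 0,"az": 0,"gripper": 0},
    {"tx": 0,"ty": 0,"tz": 0,"ax": 0,"ay": 0,"az": 0,"gripper": 0}
  ]
}}

```text
t: 5.1
eef_pos: [620.3, -20.7, 140.2]
ee_rot: [[-0.998, 0.069, 0.008], [0.069, 0.998, -0.002], [-0.008, -0.001, -1.0]]
force: [-0.4, 0.1, -1.7]
width: 14.4
```

```bash
python3 -c "
from h import *
plan(581.8,-286.8,130,-13)"
```

```text
t 5.1 p [620.3 -20.7 140.2] w 14.4 F [-0.4  0.1 -1.7]
[[-0.998, 0.069, 0.008], [0.069, 0.998, -0.002], [-0.008, -0.001, -1.0]]
t cm [  2.   -26.81   1.03] rows 6 each [ 0.33 -4.47  0.17] cur yaw -4.0 az 9.0
```

Call:
{"method": "carry_out", "body": {
  "steps": [
    {"tx": 0.33,"ty": -4.47,"tz": 0,"ax": 0,"ay": 0,"az": 0,"gripper": 0},
    {"tx": 0.33,"ty": -4.47,"tz": 0,"ax": 0,"ay": 0,"az": 0,"gripper": 0},
    {"tx": 0.33,"ty": -4.47,"tz": 0,"ax": 0,"ay": 0,"az": 0,"gripper": 0},
    {"tx": 0.33,"ty": -4.47,"tz": 0,"ax": 0,"ay": 0,"az": 0,"gripper": 0},
    {"tx": 0.33,"ty": -4.47,"tz": 0,"ax": 0,"ay": 0,"az": 0,"gripper": 0},
    {"tx": 0.33,"ty": -4.47,"tz": 0,"ax": 0,"ay": 0,"az": 0,"gripper": 0},
    {"tx": 0,"ty": 0,"tz": 0,"ax": 0,"ay": 0,"az": 4.5,"gripper": 0},
    {"tx": 0,"ty": 0,"tz": 0,"ax": 0,"ay": 0,"az": 4.5,"gripper": 0},
    {"tx": 0,"ty": 0,"tz": 0,"ax": 0,"ay": 0,"az": 0,"gripper": 0}
  ]
}}

```text
t: 6.0
eef_pos: [578.1, -286.2, 133.3]
ee_rot: [[-0.974, 0.225, -0.003], [0.225, 0.974, 0.002], [0.003, 0.001, -1.0]]
force: [0.2, 0.9, -1.1]
width: 14.7
```

Run:
```python
from h import *
px,W,H,S,V=look("wrist")
fit(sel(W,(S<60)&(V>150),582,-287,(80,150),100),'cover')
plan(581.8,-286.8,32,-13)
px,W,H,S,V=look("top")
fit(sel(W,(S<70)&(V>80),619,-20,(5,15),90),'nest')
```

```text
cover c [ 577.2 -286.4] size [ 61.8 135.5] yaw -13.1 z [126.6 127.5 128.4] n 15760
t 6.05 p [ 578.3 -285.9  133.6] w 14.5 F [ 0.  -0.7 -1.9]
[[-0.975, 0.223, -0.002], [0.223, 0.975, 0.002], [0.003, 0.001, -1.0]]
t cm [-0.38 -0.02 10.16] rows 3 each [-0.13 -0.01  3.39] cur yaw -12.9 az 0.1
nest c [626.6 -20.6] size [ 70.1 163.5] yaw -8.2 z [ 7.2 10.5 13.4] n 1458
```

Call:
{"method": "carry_out", "body": {
  "steps": [
    {"tx": -0.4,"ty": 0,"tz": 4,"ax": 0,"ay": 0,"az": 0,"gripper": 0},
    {"tx": 0,"ty": 0,"tz": 4,"ax": 0,"ay": 0,"az": 0,"gripper": 0},
    {"tx": 0,"ty": 0,"tz": 2.0,"ax": 0,"ay": 0,"az": 0,"gripper": 0},
    {"tx": 0,"ty": 0,"tz": 0.2,"ax": 0,"ay": 0,"az": 0,"gripper": 0},
    {"tx": 0,"ty": 0,"tz": 0,"ax": 0,"ay": 0,"az": 0,"gripper": 0}
  ]
}}

```text
t: 6.6
eef_pos: [582.9, -286.6, 32.5]
ee_rot: [[-0.975, 0.223, -0.001], [0.223, 0.975, 0.001], [0.001, 0.0, -1.0]]
force: [-0.5, -0.5, -0.6]
width: 14.8
```

Call:
{"method": "carry_out", "body": {
  "steps": [
    {"tx": 0,"ty": 0,"tz": 0,"ax": 0,"ay": 0,"az": 0,"gripper": 50},
    {"tx": 0,"ty": 0,"tz": 0,"ax": 0,"ay": 0,"az": 0,"gripper": 50},
    {"tx": 0,"ty": 0,"tz": -1,"ax": 0,"ay": 0,"az": 0,"gripper": 50},
    {"tx": 0,"ty": 0,"tz": -4.5,"ax": 0,"ay": 0,"az": 0,"gripper": 50},
    {"tx": 0,"ty": 0,"tz": -4.5,"ax": 0,"ay": 0,"az": 0,"gripper": 100},
    {"tx": 0,"ty": 0,"tz": -3,"ax": 0,"ay": 0,"az": -6.5,"gripper": 100},
    {"tx": 0,"ty": 0,"tz": 0,"ax": 0,"ay": 0,"az": -6.5,"gripper": 100},
    {"tx": 0,"ty": 0,"tz": 0,"ax": 0,"ay": 0,"az": 0,"gripper": 100}
  ]
}}

```text
t: 7.4
eef_pos: [584.0, -287.8, 166.3]
ee_rot: [[-1.0, -0.0, 0.004], [-0.0, 1.0, -0.003], [-0.004, -0.003, -1.0]]
force: [1.0, 0.1, -1.0]
width: 85.4
```

Run:
```python
from h import *
px,W,H,S,V=look("wrist")
fit(sel(W,(S<60)&(V>150),582,-287,(18,35),100),'cover')
plan(386,-281,150,-1)
```

```text
cover c [ 582.4 -287.8] size [ 62.1 135.6] yaw -13.0 z [24.  25.  25.9] n 10129
t 7.45 p [ 583.3 -287.3  164.5] w 85.6 F [ 0.3 -0.1 -1. ]
[[-1.0, 0.002, 0.001], [0.002, 1.0, -0.001], [-0.001, -0.001, -1.0]]
t cm [19.73  0.6   1.43] rows 5 each [3.95 0.12 0.29] cur yaw -0.1 az 0.9
```

Call:
{"method": "carry_out", "body": {
  "steps": [
    {"tx": 3.95,"ty": 0.1,"tz": 0,"ax": 0,"ay": 0,"az": 0,"gripper": 100},
    {"tx": 3.95,"ty": 0.1,"tz": 0,"ax": 0,"ay": 0,"az": 0,"gripper": 100},
    {"tx": 3.95,"ty": 0.1,"tz": 0,"ax": 0,"ay": 0,"az": 0,"gripper": 100},
    {"tx": 3.95,"ty": 0.1,"tz": 0,"ax": 0,"ay": 0,"az": 0,"gripper": 100},
    {"tx": 3.95,"ty": 0.1,"tz": 0,"ax": 0,"ay": 0,"az": 0,"gripper": 100},
    {"tx": 0,"ty": 0,"tz": 0,"ax": 0,"ay": 0,"az": 0.9,"gripper": 100},
    {"tx": 0,"ty": 0,"tz": 0,"ax": 0,"ay": 0,"az": 0,"gripper": 100}
  ]
}}

```text
t: 8.15
eef_pos: [385.0, -282.1, 162.8]
ee_rot: [[-1.0, 0.018, -0.0], [0.018, 1.0, 0.001], [0.0, 0.001, -1.0]]
force: [0.3, 0.9, 0.2]
width: 85.3
```

Run:
```python
from h import *
px,W,H,S,V=look("wrist","w3.png")
fit(sel(W,(H>5)&(H<22)&(S>120),386,-281,(55,85),90),'orange')
fit(sel(W,(H>-1),386,-281,(67,85),90),'rim')
plan(386,-281,55,-1)
```

```text
orange c [ 385.2 -280. ] size [ 56.8 130.5] yaw -1.3 z [65.3 66.3 71. ] n 14688
rim c [ 385.2 -281.3] size [ 54.2 130.4] yaw -1.4 z [67.2 70.5 71.7] n 4739
t 8.2 p [ 385.8 -282.4  163.2] w 85.6 F [-0.5 -0.1 -0.4]
[[-1.0, 0.017, 0.0], [0.017, 1.0, 0.0], [-0.0, 0.0, -1.0]]
t cm [-1.000e-02  1.300e-01  1.082e+01] rows 3 each [-0.    0.04  3.61] cur yaw -1.0 az 0.0
```

View pics/w3.png

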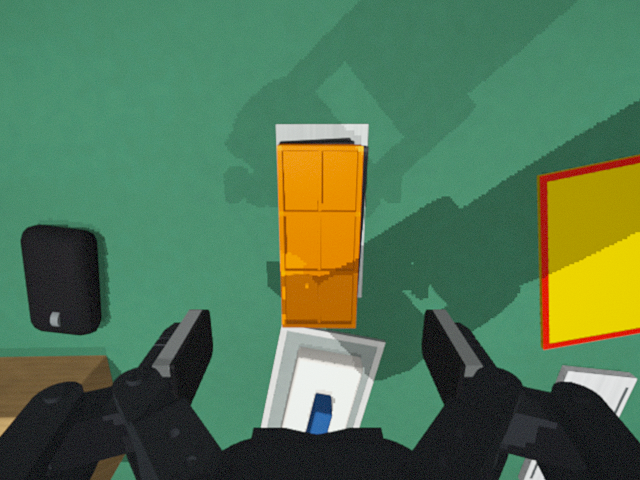

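The orange tray is centred at px (320,235), sitting slightly askew on the blacks. I'm gripping it with the TCP at the level of its underside.

Call:
{"method": "carry_out", "body": {
  "steps": [
    {"tx": 0,"ty": 0.1,"tz": 4,"ax": 0,"ay": 0,"az": 0,"gripper": 100},
    {"tx": 0,"ty": 0,"tz": 4,"ax": 0,"ay": 0,"az": 0,"gripper": 100},
    {"tx": 0,"ty": 0,"tz": 2.9,"ax": 0,"ay": 0,"az": 0,"gripper": 100},
    {"tx": 0,"ty": 0,"tz": 0,"ax": 0,"ay": 0,"az": 0,"gripper": 100},
    {"tx": 0,"ty": 0,"tz": 0,"ax": 0,"ay": 0,"az": 0,"gripper": 0},
    {"tx": 0,"ty": 0,"tz": 0,"ax": 0,"ay": 0,"az": 0,"gripper": 0},
    {"tx": 0,"ty": 0,"tz": 0,"ax": 0,"ay": 0,"az": 0,"gripper": 0},
    {"tx": 0,"ty": 0,"tz": 0,"ax": 0,"ay": 0,"az": 0,"gripper": 0},
    {"tx": 0,"ty": 0,"tz": 0,"ax": 0,"ay": 0,"az": 0,"gripper": 0}
  ]
}}

```text
t: 9.1
eef_pos: [387.3, -283.0, 56.8]
ee_rot: [[-1.0, 0.015, 0.004], [0.015, 1.0, -0.004], [-0.004, -0.004, -1.0]]
force: [0.7, 0.2, 6.5]
width: 52.1
```

Call:
{"method": "carry_out", "body": {
  "steps": [
    {"tx": 0,"ty": 0,"tz": -1,"ax": 0,"ay": 0,"az": 0,"gripper": 0},
    {"tx": 0,"ty": 0,"tz": -3,"ax": 0,"ay": 0,"az": 0,"gripper": 0},
    {"tx": 0,"ty": 0,"tz": -4,"ax": 0,"ay": 0,"az": 0,"gripper": 0},
    {"tx": 0,"ty": 0,"tz": -1,"ax": 0,"ay": 0,"az": 0,"gripper": 0},
    {"tx": 0,"ty": 0,"tz": 0,"ax": 0,"ay": 0,"az": 0,"gripper": 0}
  ]
}}

```text
t: 9.6
eef_pos: [386.5, -282.3, 146.7]
ee_rot: [[-1.0, 0.015, 0.003], [0.015, 1.0, -0.004], [-0.003, -0.004, -1.0]]
force: [-0.5, -0.8, -1.0]
width: 51.9
```

Run:
```python
from h import *
px,W,H,S,V=look("wrist","w4.png")
fit(sel(W,(H>5)&(H<22)&(S>120),386,-281,(120,175),90),'orange')
px,W,H,S,V=look("side")
m=sel(W,(H>5)&(H<22)&(S>120),386,-281,(60,200),100); fit(m,'side'); print(m.min(0),m.max(0))
plan(427,-35.5,145,11)
```

```text
orange c [ 382.7 -282.9] size [ 54.9 126.6] yaw -1.1 z [155.3 156.2 160.9] n 37117
side c [ 383.  -297.1] size [ 85.2 130.6] yaw -0.9 z [150.7 154.1 158.7] n 1612
[ 317.68449251 -339.84439448  141.17514651] [ 448.62618211 -253.62830697  199.83265402]
t 9.7 p [ 385.  -280.6  143.3] w 52.2 F [-0.  -0.2 -1.7]
[[-1.0, 0.015, -0.001], [0.015, 1.0, 0.001], [0.001, 0.001, -1.0]]
t cm [-3.82 24.57 -0.14] rows 6 each [-0.64  4.1  -0.02] cur yaw -0.9 az -11.9
```

Call:
{"method": "carry_out", "body": {
  "steps": [
    {"tx": -0.64,"ty": 4.1,"tz": 0,"ax": 0,"ay": 0,"az": 0,"gripper": 0},
    {"tx": -0.64,"ty": 4.1,"tz": 0,"ax": 0,"ay": 0,"az": 0,"gripper": 0},
    {"tx": -0.64,"ty": 4.1,"tz": 0,"ax": 0,"ay": 0,"az": 0,"gripper": 0},
    {"tx": -0.64,"ty": 4.1,"tz": 0,"ax": 0,"ay": 0,"az": 0,"gripper": 0},
    {"tx": -0.64,"ty": 4.1,"tz": 0,"ax": 0,"ay": 0,"az": 0,"gripper": 0},
    {"tx": -0.64,"ty": 4.1,"tz": 0,"ax": 0,"ay": 0,"az": 0,"gripper": 0},
    {"tx": 0,"ty": 0,"tz": 0,"ax": 0,"ay": 0,"az": -6,"gripper": 0},
    {"tx": 0,"ty": 0,"tz": 0,"ax": 0,"ay": 0,"az": -6,"gripper": 0},
    {"tx": 0,"ty": 0,"tz": 0,"ax": 0,"ay": 0,"az": 0,"gripper": 0}
  ]
}}

```text
t: 10.6
eef_pos: [426.5, -35.0, 142.3]
ee_rot: [[-0.981, -0.194, -0.004], [-0.194, 0.981, 0.001], [0.004, 0.002, -1.0]]
force: [-0.0, 0.5, -0.6]
width: 52.2
```

Call:
{"method": "carry_out", "body": {
  "steps": [
    {"tx": 0,"ty": 0,"tz": 4,"ax": 0,"ay": 0,"az": 0,"gripper": 0},
    {"tx": 0,"ty": 0,"tz": 4,"ax": 0,"ay": 0,"az": 0,"gripper": 0},
    {"tx": 0,"ty": 0,"tz": 3,"ax": 0,"ay": 0,"az": 0,"gripper": 0},
    {"tx": 0,"ty": 0,"tz": 2,"ax": 0,"ay": 0,"az": 0,"gripper": 0},
    {"tx": 0,"ty": 0,"tz": 0,"ax": 0,"ay": 0,"az": 0,"gripper": 0}
  ]
}}

```text
t: 11.1
eef_pos: [424.1, -35.0, 10.6]
ee_rot: [[-0.982, -0.19, -0.009], [-0.19, 0.982, 0.003], [0.008, 0.005, -1.0]]
force: [-1.4, 0.6, -0.9]
width: 52.4
```

Run:
```python
from h import *
px,W,H,S,V=look("wrist","w5.png")
fit(sel(W,(H>5)&(H<22)&(S>120),427,-35,(10,60),80),'orange')
plan(427,-35.5,7,11)
px,W,H,S,V=look("top")
m=sel(W,(H>-1),386,-281,(45,80),90); fit(m,'blackR')
```

```text
orange c [420.3 -36.1] size [ 77.  126.4] yaw 10.8 z [19.2 20.3 25. ] n 36936
t 11.15 p [425.8 -35.5  12.5] w 52.1 F [ 0.6  0.1 -1.2]
[[-0.982, -0.191, -0.005], [-0.191, 0.982, 0.002], [0.005, 0.003, -1.0]]
t cm [-0.12 -0.02  0.55] rows 1 each [-0.12 -0.02  0.55] cur yaw 11.0 az -0.0
blackR c [ 387.6 -277.3] size [ 55.5 130.5] yaw -3.2 z [47.4 51.3 55.6] n 1211
```

Call:
{"method": "carry_out", "body": {
  "steps": [
    {"tx": -0.4,"ty": 0,"tz": 0,"ax": 0,"ay": 0,"az": 0,"gripper": 0},
    {"tx": 0,"ty": 0,"tz": 0.4,"ax": 0,"ay": 0,"az": 0,"gripper": 0},
    {"tx": 0,"ty": 0,"tz": 0.1,"ax": 0,"ay": 0,"az": 0,"gripper": 0},
    {"tx": 0,"ty": 0,"tz": 0,"ax": 0,"ay": 0,"az": 0,"gripper": 0}
  ]
}}

```text
t: 11.6
eef_pos: [431.9, -35.2, 9.5]
ee_rot: [[-0.981, -0.193, 0.0], [-0.193, 0.981, -0.0], [-0.0, -0.0, -1.0]]
force: [0.0, 0.5, -1.0]
width: 52.4
```

Call:
{"method": "carry_out", "body": {
  "steps": [
    {"tx": 0,"ty": 0,"tz": 0,"ax": 0,"ay": 0,"az": 0,"gripper": 100},
    {"tx": 0,"ty": 0,"tz": 0,"ax": 0,"ay": 0,"az": 0,"gripper": 100},
    {"tx": 0,"ty": 0,"tz": 0,"ax": 0,"ay": 0,"az": 0,"gripper": 100},
    {"tx": 0,"ty": 0,"tz": -1,"ax": 0,"ay": 0,"az": 0,"gripper": 100},
    {"tx": 0,"ty": 0,"tz": -4.5,"ax": 0,"ay": 0,"az": 0,"gripper": 100},
    {"tx": 0,"ty": 0,"tz": -4.5,"ax": 0,"ay": 0,"az": 0,"gripper": 100},
    {"tx": 0,"ty": 0,"tz": -4.5,"ax": 0,"ay": 0,"az": 5.5,"gripper": 100},
    {"tx": 0,"ty": 0,"tz": 0,"ax": 0,"ay": 0,"az": 5.5,"gripper": 100},
    {"tx": 0,"ty": 0,"tz": 0,"ax": 0,"ay": 0,"az": 0,"gripper": 100}
  ]
}}

```text
t: 12.5
eef_pos: [432.8, -35.5, 156.6]
ee_rot: [[-1.0, -0.002, 0.004], [-0.002, 1.0, -0.001], [-0.004, -0.002, -1.0]]
force: [-0.5, 0.6, 0.0]
width: 85.5
```

Run:
```python
from h import *
px,W,H,S,V=look("wrist","w5.png")
fit(sel(W,(H>5)&(H<22)&(S>120),427,-35,(10,60),80),'orange')
fit(sel(W,(H>5)&(H<22)&(S>120),427,-35,(17,60),80),'rim')
plan(374.5,237.5,150,0)
```

```text
orange c [430.  -36.1] size [ 53.6 130.6] yaw 10.9 z [15.3 16.3 21. ] n 10785
rim c [430.  -36.1] size [ 53.6 130.6] yaw 10.9 z [17.2 20.4 21.7] n 3378
t 12.55 p [431.8 -35.2 155. ] w 85.3 F [ 0.2  0.  -1.6]
[[-1.0, -0.004, 0.001], [-0.004, 1.0, -0.0], [-0.001, -0.0, -1.0]]
t cm [ 5.62 27.29  0.48] rows 6 each [0.94 4.55 0.08] cur yaw 0.2 az 0.2
```

Call:
{"method": "carry_out", "body": {
  "steps": [
    {"tx": 0.94,"ty": 4.55,"tz": 0,"ax": 0,"ay": 0,"az": 0,"gripper": 100},
    {"tx": 0.94,"ty": 4.55,"tz": 0,"ax": 0,"ay": 0,"az": 0,"gripper": 100},
    {"tx": 0.94,"ty": 4.55,"tz": 0,"ax": 0,"ay": 0,"az": 0,"gripper": 100},
    {"tx": 0.94,"ty": 4.55,"tz": 0,"ax": 0,"ay": 0,"az": 0,"gripper": 100},
    {"tx": 0.94,"ty": 4.55,"tz": 0,"ax": 0,"ay": 0,"az": 0,"gripper": 100},
    {"tx": 0.94,"ty": 4.55,"tz": 0,"ax": 0,"ay": 0,"az": 0,"gripper": 100},
    {"tx": 0,"ty": 0,"tz": 0,"ax": 0,"ay": 0,"az": 0,"gripper": 100}
  ]
}}

```text
t: 13.25
eef_pos: [372.0, 241.3, 152.9]
ee_rot: [[-1.0, -0.012, -0.004], [-0.012, 1.0, -0.0], [0.004, 0.0, -1.0]]
force: [-0.5, -0.1, 0.6]
width: 85.1
```

Run:
```python
from h import *
px,W,H,S,V=look("wrist","w6.png")
fit(sel(W,(H>-1),374.5,237.5,(67,85),90),'rim')
plan(374.5,237.5,56,0)
```

```text
rim c [373.6 238.5] size [ 54.2 130.8] yaw 0.9 z [67.2 70.5 71.7] n 5157
t 13.3 p [372.8 239.3 152.8] w 85.3 F [ 0.4 -1.  -0.1]
[[-1.0, -0.009, -0.003], [-0.009, 1.0, -0.001], [0.003, -0.001, -1.0]]
t cm [-0.2  -0.17  9.68] rows 3 each [-0.07 -0.06  3.23] cur yaw 0.5 az 0.5
```

Call:
{"method": "carry_out", "body": {
  "steps": [
    {"tx": 0,"ty": -0.1,"tz": 4,"ax": 0,"ay": 0,"az": 0,"gripper": 100},
    {"tx": 0,"ty": 0,"tz": 4,"ax": 0,"ay": 0,"az": 0,"gripper": 100},
    {"tx": 0,"ty": 0,"tz": 1.7,"ax": 0,"ay": 0,"az": 0,"gripper": 100},
    {"tx": 0,"ty": 0,"tz": 0,"ax": 0,"ay": 0,"az": 0,"gripper": 0},
    {"tx": 0,"ty": 0,"tz": 0,"ax": 0,"ay": 0,"az": 0,"gripper": 0},
    {"tx": 0,"ty": 0,"tz": 0,"ax": 0,"ay": 0,"az": 0,"gripper": 0},
    {"tx": 0,"ty": 0,"tz": 0,"ax": 0,"ay": 0,"az": 0,"gripper": 0},
    {"tx": 0,"ty": 0,"tz": 0,"ax": 0,"ay": 0,"az": 0,"gripper": 0}
  ]
}}

```text
t: 14.1
eef_pos: [375.8, 236.8, 58.5]
ee_rot: [[-1.0, -0.002, 0.003], [-0.002, 1.0, 0.0], [-0.003, 0.0, -1.0]]
force: [0.7, -1.4, 3.8]
width: 52.3
```

Call:
{"method": "carry_out", "body": {
  "steps": [
    {"tx": 0,"ty": 0,"tz": -1,"ax": 0,"ay": 0,"az": 0,"gripper": 0},
    {"tx": 0,"ty": 0,"tz": -3,"ax": 0,"ay": 0,"az": 0,"gripper": 0},
    {"tx": 0,"ty": 0,"tz": -4,"ax": 0,"ay": 0,"az": 0,"gripper": 0},
    {"tx": 0,"ty": 0,"tz": -1,"ax": 0,"ay": 0,"az": 0,"gripper": 0},
    {"tx": 0,"ty": 0,"tz": 0,"ax": 0,"ay": 0,"az": 0,"gripper": 0}
  ]
}}

```text
t: 14.6
eef_pos: [376.1, 237.2, 149.6]
ee_rot: [[-1.0, -0.002, 0.005], [-0.002, 1.0, 0.002], [-0.005, 0.002, -1.0]]
force: [0.6, -0.2, -1.7]
width: 52.1
```

Run:
```python
from h import *
px,W,H,S,V=look("wrist","w4.png")
fit(sel(W,(H>5)&(H<22)&(S>120),374,238,(120,175),90),'orange')
plan(430,-36,145,11)
```

```text
orange c [373.2 236.9] size [ 54.6 128.1] yaw 0.1 z [156.4 157.4 162. ] n 36661
t 14.65 p [374.8 236.8 147.6] w 52.1 F [ 0.1  0.8 -1.8]
[[-1.0, -0.002, 0.001], [-0.002, 1.0, 0.0], [-0.001, 0.0, -1.0]]
t cm [ -5.46 -27.29   0.25] rows 6 each [-0.91 -4.55  0.04] cur yaw 0.1 az -10.9
```

Call:
{"method": "carry_out", "body": {
  "steps": [
    {"tx": -0.91,"ty": -4.55,"tz": 0,"ax": 0,"ay": 0,"az": 0,"gripper": 0},
    {"tx": -0.91,"ty": -4.55,"tz": 0,"ax": 0,"ay": 0,"az": 0,"gripper": 0},
    {"tx": -0.91,"ty": -4.55,"tz": 0,"ax": 0,"ay": 0,"az": 0,"gripper": 0},
    {"tx": -0.91,"ty": -4.55,"tz": 0,"ax": 0,"ay": 0,"az": 0,"gripper": 0},
    {"tx": -0.91,"ty": -4.55,"tz": 0,"ax": 0,"ay": 0,"az": 0,"gripper": 0},
    {"tx": -0.91,"ty": -4.55,"tz": 0,"ax": 0,"ay": 0,"az": 0,"gripper": 0},
    {"tx": 0,"ty": 0,"tz": 0,"ax": 0,"ay": 0,"az": -5.5,"gripper": 0},
    {"tx": 0,"ty": 0,"tz": 0,"ax": 0,"ay": 0,"az": -5.4,"gripper": 0},
    {"tx": 0,"ty": 0,"tz": 4,"ax": 0,"ay": 0,"az": 0,"gripper": 0},
    {"tx": 0,"ty": 0,"tz": 4,"ax": 0,"ay": 0,"az": 0,"gripper": 0}
  ]
}}

```text
t: 15.65
eef_pos: [429.6, -36.2, 65.5]
ee_rot: [[-0.982, -0.191, 0.0], [-0.191, 0.982, 0.0], [-0.0, 0.0, -1.0]]
force: [0.4, -0.2, -1.0]
width: 52.1
```

Call:
{"method": "carry_out", "body": {
  "steps": [
    {"tx": 0,"ty": 0,"tz": 3,"ax": 0,"ay": 0,"az": 0,"gripper": 0},
    {"tx": 0,"ty": 0,"tz": 0,"ax": 0,"ay": 0,"az": 0,"gripper": 0},
    {"tx": 0,"ty": 0,"tz": 0,"ax": 0,"ay": 0,"az": 0,"gripper": 0}
  ]
}}

```text
t: 15.95
eef_pos: [428.8, -35.7, 36.4]
ee_rot: [[-0.982, -0.191, -0.003], [-0.191, 0.982, 0.001], [0.003, 0.002, -1.0]]
force: [-0.2, -1.3, -0.4]
width: 51.7
```

Run:
```python
from h import *
px,W,H,S,V=look("wrist")
fit(sel(W,(H>5)&(H<22)&(S>120),430,-35,(25,70),80),'orange')
plan(430,-36,22,11)
```

```text
orange c [426.  -36.3] size [ 55.3 128.2] yaw 10.8 z [43.3 44.2 48.9] n 36391
t 16.0 p [430.2 -36.2  37.7] w 51.6 F [-0.2  0.1 -0.8]
[[-0.982, -0.191, 0.0], [-0.191, 0.982, -0.0], [-0.0, -0.0, -1.0]]
t cm [0.02 0.03 1.57] rows 1 each [0.02 0.03 1.57] cur yaw 11.0 az 0.0
```

Call:
{"method": "carry_out", "body": {
  "steps": [
    {"tx": -0.2,"ty": 0,"tz": 0.9,"ax": 0,"ay": 0,"az": 0,"gripper": 0},
    {"tx": 0,"ty": 0,"tz": 0.3,"ax": 0,"ay": 0,"az": 0,"gripper": 0},
    {"tx": 0,"ty": 0,"tz": 0,"ax": 0,"ay": 0,"az": 0,"gripper": 0}
  ]
}}

```text
t: 16.3
eef_pos: [432.1, -35.8, 25.4]
ee_rot: [[-0.982, -0.191, 0.0], [-0.191, 0.982, -0.0], [-0.0, -0.0, -1.0]]
force: [-0.1, 0.4, -1.2]
width: 51.7
```

Run:
```python
from h import *
px,W,H,S,V=look("wrist")
fit(sel(W,(H>5)&(H<22)&(S>120),430,-35,(25,70),80),'orange')
st()
```

```text
orange c [428.8 -34.4] size [ 70.4 128.1] yaw 11.2 z [32.3 33.2 37.9] n 36481
t 16.35 p [432.1 -35.8  25.6] w 51.9 F [-0.1 -0.2 -1. ]
[[-0.982, -0.191, 0.0], [-0.191, 0.982, -0.0], [-0.0, -0.0, -1.0]]
```

Call:
{"method": "carry_out", "body": {
  "steps": [
    {"tx": 0,"ty": 0,"tz": 0.1,"ax": 0,"ay": 0,"az": 0,"gripper": 0},
    {"tx": 0,"ty": 0,"tz": 0,"ax": 0,"ay": 0,"az": 0,"gripper": 100},
    {"tx": 0,"ty": 0,"tz": 0,"ax": 0,"ay": 0,"az": 0,"gripper": 100},
    {"tx": 0,"ty": 0,"tz": 0,"ax": 0,"ay": 0,"az": 0,"gripper": 100},
    {"tx": 0,"ty": 0,"tz": -1,"ax": 0,"ay": 0,"az": 0,"gripper": 100},
    {"tx": 0,"ty": 0,"tz": -4.5,"ax": 0,"ay": 0,"az": 0,"gripper": 100},
    {"tx": 0,"ty": 0,"tz": -4.5,"ax": 0,"ay": 0,"az": 0,"gripper": 100},
    {"tx": 0,"ty": 0,"tz": -3,"ax": 0,"ay": 0,"az": 5.5,"gripper": 100},
    {"tx": 0,"ty": 0,"tz": 0,"ax": 0,"ay": 0,"az": 5.4,"gripper": 100},
    {"tx": 0,"ty": 0,"tz": 0,"ax": 0,"ay": 0,"az": 0,"gripper": 100}
  ]
}}

```text
t: 17.35
eef_pos: [432.7, -36.0, 156.2]
ee_rot: [[-1.0, -0.002, 0.003], [-0.002, 1.0, -0.001], [-0.003, -0.001, -1.0]]
force: [0.6, -1.4, 0.7]
width: 85.4
```

Run:
```python
from h import *
px,W,H,S,V=look("wrist","w7.png")
fit(sel(W,(H>5)&(H<22)&(S>120),430,-35,(33,70),80),'orange')
plan(387,-279,150,-3)
px,W,H,S,V=look("top","t7.png")
T=H>-1
fit(sel(W,T,374,238,(48,80),90),'blackL'); fit(sel(W,T,386,-281,(48,80),90),'blackR'); fit(sel(W,(S<70)&(V>80),615,-20,(7,14),74),'nest')
fit(sel(W,(S<60)&(V>150),582,-287,(18,35),100),'cover')
cv2.imwrite("pics/t7c.png",cv2.resize(px[130:330,180:500],None,fx=2.5,fy=2.5))
```

```text
orange c [430.5 -36.9] size [ 53.9 130.5] yaw 10.9 z [33.2 36.4 37.7] n 3797
t 17.4 p [432.  -35.8 154.9] w 85.7 F [ 0.1 -0.5 -0.6]
[[-1.0, -0.004, 0.001], [-0.004, 1.0, -0.0], [-0.001, -0.0, -1.0]]
t cm [  4.59 -24.3    0.5 ] rows 6 each [ 0.77 -4.05  0.08] cur yaw 0.2 az 3.2
blackL c [381.8 237.3] size [ 55.5 129.7] yaw 1.5 z [48.9 51.9 55.7] n 981
blackR c [ 387.4 -277.8] size [ 55.6 130.1] yaw -3.2 z [48.9 51.7 55.7] n 1010
nest c [616.7 -19.3] size [ 69.6 142.6] yaw -8.2 z [ 8.2 10.6 13. ] n 1131
cover c [ 583.7 -288. ] size [ 62.3 135.5] yaw -13.0 z [21.  24.6 28.1] n 1047
```

View pics/t7c.png

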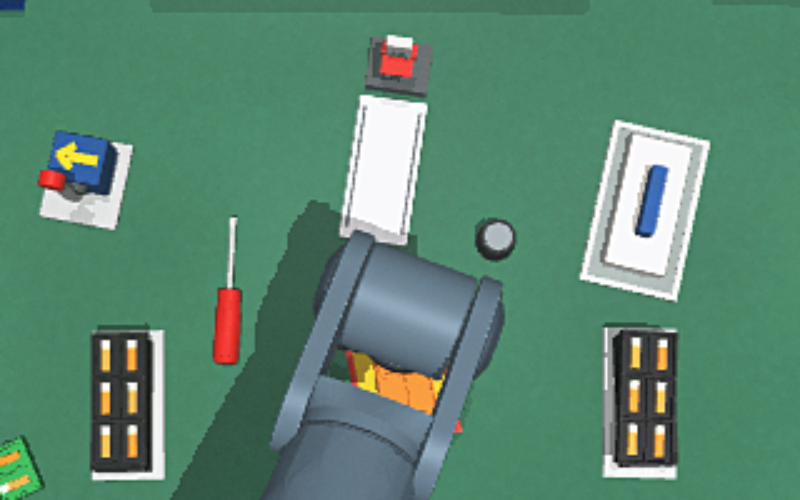

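The orange pair is stacked on the hold pad, the cover is parked, and both black stacks are exposed. The bare nest is at crop px (385,170). I'm starting on the blacks with the right-hand stack.

Call:
{"method": "carry_out", "body": {
  "steps": [
    {"tx": 0.77,"ty": -4.05,"tz": 0,"ax": 0,"ay": 0,"az": 0,"gripper": 100},
    {"tx": 0.77,"ty": -4.05,"tz": 0,"ax": 0,"ay": 0,"az": 0,"gripper": 100},
    {"tx": 0.77,"ty": -4.05,"tz": 0,"ax": 0,"ay": 0,"az": 0,"gripper": 100},
    {"tx": 0.77,"ty": -4.05,"tz": 0,"ax": 0,"ay": 0,"az": 0,"gripper": 100},
    {"tx": 0.77,"ty": -4.05,"tz": 0,"ax": 0,"ay": 0,"az": 0,"gripper": 100},
    {"tx": 0.77,"ty": -4.05,"tz": 0,"ax": 0,"ay": 0,"az": 0,"gripper": 100},
    {"tx": 0,"ty": 0,"tz": 0,"ax": 0,"ay": 0,"az": 3.2,"gripper": 100},
    {"tx": 0,"ty": 0,"tz": 0,"ax": 0,"ay": 0,"az": 0,"gripper": 100}
  ]
}}

```text
t: 18.25
eef_pos: [385.4, -279.3, 153.2]
ee_rot: [[-0.999, 0.055, -0.002], [0.055, 0.999, 0.002], [0.002, 0.002, -1.0]]
force: [0.1, 0.2, 0.0]
width: 85.6
```

Run:
```python
from h import *
for c in("top","side"):
    px,W,H,S,V=look(c)
    m=((S<70)&(V>90)&(W[...,2]>6)&(W[...,2]<15)&(np.hypot(W[...,0]-618,W[...,1]+20)<88)).astype(np.uint8)
    m=cv2.morphologyEx(m,cv2.MORPH_OPEN,np.ones((3,3),np.uint8))
    n,l,s,_=cv2.connectedComponentsWithStats(m); k=1+np.argmax(s[1:,4]); fit(W[l==k],c+' nest')
    m=sel(W,(S<90)&(V<130),715,-33,(2,30),60); fit(m,'gauge foot')
px,W,H,S,V=look("wrist")
fit(sel(W,H>-1,387,-279,(51,70),90),'rim'); plan(387,-279,40,-3)
```

```text
top nest c [621.  -19.9] size [ 69.8 149.2] yaw -8.1 z [ 7.6 10.5 13.7] n 1173
gauge foot c [713.1 -34.2] size [66.3 86.8] yaw -5.4 z [ 9.4 14.1 17.8] n 330
side nest c [619.8 -20.9] size [ 74.8 147.5] yaw -8.5 z [ 8.9 11.  12.8] n 1112
gauge foot c [711.3 -33.8] size [69.2 98.4] yaw -5.8 z [ 6.4 14.6 17.7] n 421
rim c [ 386.4 -277.6] size [ 54.1 130.1] yaw -3.0 z [51.4 53.  55.5] n 6936
t 18.4 p [ 386.  -277.9  153.5] w 85.4 F [ 1.5  0.5 -0.3]
[[-0.999, 0.051, -0.001], [0.051, 0.999, 0.001], [0.001, 0.001, -1.0]]
t cm [-0.12 -0.12 11.35] rows 3 each [-0.04 -0.04  3.78] cur yaw -2.9 az 0.1
```

Call:
{"method": "carry_out", "body": {
  "steps": [
    {"tx": 0,"ty": 0,"tz": 4.5,"ax": 0,"ay": 0,"az": 0,"gripper": 100},
    {"tx": 0,"ty": 0,"tz": 4.5,"ax": 0,"ay": 0,"az": 0,"gripper": 100},
    {"tx": 0,"ty": 0,"tz": 2.5,"ax": 0,"ay": 0,"az": 0,"gripper": 100},
    {"tx": 0,"ty": 0,"tz": 0,"ax": 0,"ay": 0,"az": 0,"gripper": 0},
    {"tx": 0,"ty": 0,"tz": 0,"ax": 0,"ay": 0,"az": 0,"gripper": 0},
    {"tx": 0,"ty": 0,"tz": 0,"ax": 0,"ay": 0,"az": 0,"gripper": 0},
    {"tx": 0,"ty": 0,"tz": 0,"ax": 0,"ay": 0,"az": 0,"gripper": 0},
    {"tx": 0,"ty": 0,"tz": 0,"ax": 0,"ay": 0,"az": 0,"gripper": 0}
  ]
}}

```text
t: 19.2
eef_pos: [387.3, -279.8, 41.0]
ee_rot: [[-0.999, 0.053, 0.002], [0.053, 0.999, -0.002], [-0.002, -0.002, -1.0]]
force: [0.5, 0.1, 4.5]
width: 52.4
```

Call:
{"method": "carry_out", "body": {
  "steps": [
    {"tx": 0,"ty": 0,"tz": -1,"ax": 0,"ay": 0,"az": 0,"gripper": 0},
    {"tx": 0,"ty": 0,"tz": -3,"ax": 0,"ay": 0,"az": 0,"gripper": 0},
    {"tx": 0,"ty": 0,"tz": -4,"ax": 0,"ay": 0,"az": 0,"gripper": 0},
    {"tx": 0,"ty": 0,"tz": -4,"ax": 0,"ay": 0,"az": 0,"gripper": 0},
    {"tx": 0,"ty": 0,"tz": 0,"ax": 0,"ay": 0,"az": 0,"gripper": 0}
  ]
}}

```text
t: 19.7
eef_pos: [388.9, -281.9, 166.3]
ee_rot: [[-0.999, 0.054, 0.008], [0.053, 0.999, -0.01], [-0.009, -0.009, -1.0]]
force: [0.2, -0.4, -0.7]
width: 52.5
```

Run:
```python
from h import *
px,W,H,S,V=look("wrist")
s=st(); z=s["eef_pos"][2]; x,y=s["eef_pos"][:2]
fit(sel(W,H>-1,x,y,(z+5,z+25),75),'tray')
plan(620.5,-20.2,150,-8)
```

```text
t 19.75 p [ 387.7 -280.6  163.2] w 52.1 F [-0.4  0.1 -2.1]
[[-0.999, 0.054, 0.005], [0.054, 0.999, -0.006], [-0.005, -0.006, -1.0]]
tray c [ 386.1 -282.2] size [ 79.4 125.9] yaw -3.0 z [174.7 176.4 180.4] n 37667
t 19.75 p [ 387.7 -280.6  163.2] w 52.1 F [-0.4  0.1 -2.1]
[[-0.999, 0.054, 0.005], [0.054, 0.999, -0.006], [-0.005, -0.006, -1.0]]
t cm [-21.85  27.25   1.28] rows 8 each [-2.73  3.41  0.16] cur yaw -3.1 az 4.9
```

Call:
{"method": "carry_out", "body": {
  "steps": [
    {"tx": -2.73,"ty": 3.41,"tz": 0.1,"ax": 0,"ay": 0,"az": 0,"gripper": 0},
    {"tx": -2.73,"ty": 3.41,"tz": 0.1,"ax": 0,"ay": 0,"az": 0,"gripper": 0},
    {"tx": -2.73,"ty": 3.41,"tz": 0.1,"ax": 0,"ay": 0,"az": 0,"gripper": 0},
    {"tx": -2.73,"ty": 3.41,"tz": 0.1,"ax": 0,"ay": 0,"az": 0,"gripper": 0},
    {"tx": -2.73,"ty": 3.41,"tz": 0.1,"ax": 0,"ay": 0,"az": 0,"gripper": 0},
    {"tx": -2.73,"ty": 3.41,"tz": 0.1,"ax": 0,"ay": 0,"az": 0,"gripper": 0},
    {"tx": -2.73,"ty": 3.41,"tz": 0.1,"ax": 0,"ay": 0,"az": 0,"gripper": 0},
    {"tx": -2.73,"ty": 3.41,"tz": 0.1,"ax": 0,"ay": 0,"az": 0,"gripper": 0},
    {"tx": 0,"ty": 0,"tz": 0,"ax": 0,"ay": 0,"az": 5,"gripper": 0},
    {"tx": 0,"ty": 0,"tz": 0,"ax": 0,"ay": 0,"az": 0,"gripper": 0}
  ]
}}

```text
t: 20.75
eef_pos: [618.2, -17.0, 149.3]
ee_rot: [[-0.99, 0.139, -0.003], [0.139, 0.99, 0.001], [0.003, 0.0, -1.0]]
force: [0.6, -1.0, -1.0]
width: 52.2
```

```bash
cat > chk.py <<'E'
# usage: chk.py x y yaw level : tray held/placed near TCP; print tray pose and shift so that its underside gets to level
import sys; from h import *
x,y,yaw,lev=map(float,sys.argv[1:5])
px,W,H,S,V=look("wrist"); s=env.get_state(); z=s["eef_pos"][2]; ex,ey=s["eef_pos"][:2]
P=sel(W,H>-1,ex,ey,(z+5,z+25),75); fit(P,'held tray'); print('underside approx',round(np.percentile(P[:,2],92)-16.7,1))
plan(x,y,lev,yaw)
E
python3 chk.py 620.5 -20.2 -8.2 11
```

```text
held tray c [615.2 -17.2] size [ 79.6 125.5] yaw -8.1 z [157.9 159.6 163.7] n 38083
underside approx 147.2
t 20.8 p [617.9 -17.8 149.6] w 52.2 F [-0.1  0.  -1.5]
[[-0.99, 0.138, -0.003], [0.138, 0.99, 0.0], [0.003, 0.0, -1.0]]
t cm [-0.33 -0.21 13.86] rows 3 each [-0.11 -0.07  4.62] cur yaw -8.0 az 0.2
```

Call:
{"method": "carry_out", "body": {
  "steps": [
    {"tx": -0.3,"ty": -0.2,"tz": 4.5,"ax": 0,"ay": 0,"az": 0,"gripper": 0},
    {"tx": 0,"ty": 0,"tz": 4.5,"ax": 0,"ay": 0,"az": 0,"gripper": 0},
    {"tx": 0,"ty": 0,"tz": 3.5,"ax": 0,"ay": 0,"az": 0,"gripper": 0},
    {"tx": 0,"ty": 0,"tz": 0.5,"ax": 0,"ay": 0,"az": 0,"gripper": 0},
    {"tx": 0,"ty": 0,"tz": 0,"ax": 0,"ay": 0,"az": 0,"gripper": 0}
  ]
}}

```text
t: 21.3
eef_pos: [620.4, -21.1, 20.4]
ee_rot: [[-0.99, 0.141, -0.003], [0.141, 0.99, 0.001], [0.003, 0.0, -1.0]]
force: [-0.2, -0.2, -0.6]
width: 52.2
```

```bash
python3 chk.py 620.5 -20.2 -8.2 13
```

```text
held tray c [617.6 -21.3] size [ 79.4 125.6] yaw -8.1 z [29.1 30.8 34.9] n 38233
underside approx 18.4
t 21.35 p [622.2 -21.3  22.5] w 52.0 F [ 0.7  0.5 -1.2]
[[-0.99, 0.141, 0.001], [0.141, 0.99, -0.0], [-0.001, -0.0, -1.0]]
t cm [0.19 0.09 0.95] rows 1 each [0.19 0.09 0.95] cur yaw -8.1 az 0.1
```

Call:
{"method": "carry_out", "body": {
  "steps": [
    {"tx": 0.1,"ty": 0.1,"tz": 0.5,"ax": 0,"ay": 0,"az": 0,"gripper": 0},
    {"tx": 0,"ty": 0,"tz": 0.3,"ax": 0,"ay": 0,"az": 0,"gripper": 0},
    {"tx": 0,"ty": 0,"tz": 0.1,"ax": 0,"ay": 0,"az": 0,"gripper": 0},
    {"tx": 0,"ty": 0,"tz": 0,"ax": 0,"ay": 0,"az": 0,"gripper": 100},
    {"tx": 0,"ty": 0,"tz": 0,"ax": 0,"ay": 0,"az": 0,"gripper": 100},
    {"tx": 0,"ty": 0,"tz": 0,"ax": 0,"ay": 0,"az": 0,"gripper": 100},
    {"tx": 0,"ty": 0,"tz": -1,"ax": 0,"ay": 0,"az": 0,"gripper": 100},
    {"tx": 0,"ty": 0,"tz": -4.5,"ax": 0,"ay": 0,"az": 0,"gripper": 100},
    {"tx": 0,"ty": 0,"tz": -4.5,"ax": 0,"ay": 0,"az": 0,"gripper": 100},
    {"tx": 0,"ty": 0,"tz": -4,"ax": 0,"ay": 0,"az": 0,"gripper": 100}
  ]
}}

```text
t: 22.35
eef_pos: [621.2, -19.5, 155.4]
ee_rot: [[-0.99, 0.141, 0.002], [0.141, 0.99, -0.0], [-0.002, -0.0, -1.0]]
force: [0.2, 0.5, 0.7]
width: 85.3
```

```bash
cat > placed.py <<'E'
# placed.py level nextx nexty nextyaw
import sys; from h import *
lev,nx,ny,nw=map(float,sys.argv[1:5])
px,W,H,S,V=look("wrist"); fit(sel(W,H>-1,620,-20,(lev+12.5,lev+22),74),'on nest')
plan(nx,ny,155,nw)
E
python3 placed.py 10 386.5 -279 -2
```

```text
on nest c [620.4 -20.3] size [ 54.2 130.3] yaw -8.1 z [22.7 24.4 27.4] n 6889
t 22.4 p [625.5 -20.3 163.6] w 85.4 F [4.3 0.8 5.2]
[[-0.99, 0.14, 0.014], [0.14, 0.99, -0.003], [-0.015, -0.001, -1.0]]
t cm [ 20.05 -28.97   0.6 ] rows 8 each [ 2.51 -3.62  0.07] cur yaw -8.1 az -6.1
```

Call:
{"method": "carry_out", "body": {
  "steps": [
    {"tx": 2.5,"ty": -3.6,"tz": 0,"ax": 0,"ay": 0,"az": 0,"gripper": 100},
    {"tx": 2.5,"ty": -3.6,"tz": 0,"ax": 0,"ay": 0,"az": 0,"gripper": 100},
    {"tx": 2.5,"ty": -3.6,"tz": 0,"ax": 0,"ay": 0,"az": 0,"gripper": 100},
    {"tx": 2.5,"ty": -3.6,"tz": 0,"ax": 0,"ay": 0,"az": 0,"gripper": 100},
    {"tx": 2.5,"ty": -3.6,"tz": 0,"ax": 0,"ay": 0,"az": 0,"gripper": 100},
    {"tx": 2.5,"ty": -3.6,"tz": 0,"ax": 0,"ay": 0,"az": 0,"gripper": 100},
    {"tx": 2.5,"ty": -3.6,"tz": 0,"ax": 0,"ay": 0,"az": 0,"gripper": 100},
    {"tx": 2.5,"ty": -3.6,"tz": 0,"ax": 0,"ay": 0,"az": 0,"gripper": 100},
    {"tx": 0,"ty": 0,"tz": 0,"ax": 0,"ay": 0,"az": -6,"gripper": 100},
    {"tx": 0,"ty": 0,"tz": 0,"ax": 0,"ay": 0,"az": 0,"gripper": 100}
  ]
}}

```text
t: 23.4
eef_pos: [381.8, -277.6, 153.0]
ee_rot: [[-0.999, 0.039, 0.001], [0.039, 0.999, -0.001], [-0.001, -0.001, -1.0]]
force: [-0.4, -0.3, 0.2]
width: 85.4
```

```bash
cat > top.py <<'E'
# top.py level x y : supply tray with underside at level
import sys; from h import *
lev,x,y=map(float,sys.argv[1:4])
px,W,H,S,V=look("wrist"); P=sel(W,H>-1,x,y,(lev+12.5,lev+24),85); fit(P,'supply top'); c=cv2.minAreaRect(P[:,:2].astype(np.float32))
plan(c[0][0],c[0][1],lev+2,None)
E
python3 top.py 22 386 -280
```

```text
supply top c [ 385.5 -281.3] size [ 54.1 130.6] yaw 0.9 z [34.7 36.5 39.4] n 7496
t 23.45 p [ 382.3 -276.9  152.8] w 85.4 F [ 0.   0.4 -0.3]
[[-0.999, 0.039, 0.001], [0.039, 0.999, -0.001], [-0.001, -0.001, -1.0]]
t cm [-0.34 -0.42 12.88] rows 3 each [-0.11 -0.14  4.29] cur yaw -2.2 az 0
```

Yaw needs +3.1, so az is -3.1.

Call:
{"method": "carry_out", "body": {
  "steps": [
    {"tx": -0.3,"ty": -0.4,"tz": 3,"ax": 0,"ay": 0,"az": 0,"gripper": 100},
    {"tx": 0,"ty": 0,"tz": 4.5,"ax": 0,"ay": 0,"az": -3.1,"gripper": 100},
    {"tx": 0,"ty": 0,"tz": 4.5,"ax": 0,"ay": 0,"az": 0,"gripper": 100},
    {"tx": 0,"ty": 0,"tz": 1,"ax": 0,"ay": 0,"az": 0,"gripper": 100},
    {"tx": 0,"ty": 0,"tz": 0,"ax": 0,"ay": 0,"az": 0,"gripper": 0},
    {"tx": 0,"ty": 0,"tz": 0,"ax": 0,"ay": 0,"az": 0,"gripper": 0},
    {"tx": 0,"ty": 0,"tz": 0,"ax": 0,"ay": 0,"az": 0,"gripper": 0},
    {"tx": 0,"ty": 0,"tz": 0,"ax": 0,"ay": 0,"az": 0,"gripper": 0},
    {"tx": 0,"ty": 0,"tz": 0,"ax": 0,"ay": 0,"az": 0,"gripper": 0}
  ]
}}

```text
t: 24.35
eef_pos: [387.0, -282.4, 25.1]
ee_rot: [[-1.0, -0.018, 0.004], [-0.018, 1.0, -0.004], [-0.004, -0.004, -1.0]]
force: [0.3, 1.4, 8.0]
width: 52.4
```

Call:
{"method": "carry_out", "body": {
  "steps": [
    {"tx": 0,"ty": 0,"tz": -1,"ax": 0,"ay": 0,"az": 0,"gripper": 0},
    {"tx": 0,"ty": 0,"tz": -3,"ax": 0,"ay": 0,"az": 0,"gripper": 0},
    {"tx": 0,"ty": 0,"tz": -4,"ax": 0,"ay": 0,"az": 0,"gripper": 0},
    {"tx": 0,"ty": 0,"tz": -4.5,"ax": 0,"ay": 0,"az": 0,"gripper": 0},
    {"tx": 0,"ty": 0,"tz": -1,"ax": 0,"ay": 0,"az": 0,"gripper": 0},
    {"tx": 0,"ty": 0,"tz": 0,"ax": 0,"ay": 0,"az": 0,"gripper": 0}
  ]
}}

```text
t: 24.95
eef_pos: [386.1, -281.7, 160.1]
ee_rot: [[-1.0, -0.018, 0.004], [-0.018, 1.0, -0.005], [-0.004, -0.005, -1.0]]
force: [-0.8, 0.2, -1.6]
width: 52.4
```

```bash
python3 chk.py 620.5 -20.2 -8.2 150
```

```text
held tray c [ 383.1 -282.3] size [ 79.6 126.7] yaw 1.0 z [168.6 170.1 174.2] n 38017
underside approx 157.7
t 25.0 p [ 385.1 -280.6  157.8] w 52.4 F [ 0.2  0.5 -1.5]
[[-1.0, -0.018, 0.001], [-0.018, 1.0, -0.001], [-0.001, -0.001, -1.0]]
t cm [-23.99  25.62   0.77] rows 8 each [-3.   3.2  0.1] cur yaw 1.0 az 9.2
```

Call:
{"method": "carry_out", "body": {
  "steps": [
    {"tx": -3.0,"ty": 3.2,"tz": 0,"ax": 0,"ay": 0,"az": 0,"gripper": 0},
    {"tx": -3.0,"ty": 3.2,"tz": 0,"ax": 0,"ay": 0,"az": 0,"gripper": 0},
    {"tx": -3.0,"ty": 3.2,"tz": 0,"ax": 0,"ay": 0,"az": 0,"gripper": 0},
    {"tx": -3.0,"ty": 3.2,"tz": 0,"ax": 0,"ay": 0,"az": 0,"gripper": 0},
    {"tx": -3.0,"ty": 3.2,"tz": 0,"ax": 0,"ay": 0,"az": 0,"gripper": 0},
    {"tx": -3.0,"ty": 3.2,"tz": 0,"ax": 0,"ay": 0,"az": 0,"gripper": 0},
    {"tx": -3.0,"ty": 3.2,"tz": 0,"ax": 0,"ay": 0,"az": 0,"gripper": 0},
    {"tx": -3.0,"ty": 3.2,"tz": 0,"ax": 0,"ay": 0,"az": 0,"gripper": 0},
    {"tx": 0,"ty": 0,"tz": 0,"ax": 0,"ay": 0,"az": 4.6,"gripper": 0},
    {"tx": 0,"ty": 0,"tz": 0,"ax": 0,"ay": 0,"az": 4.6,"gripper": 0}
  ]
}}

```text
t: 26.0
eef_pos: [619.4, -18.7, 153.7]
ee_rot: [[-0.99, 0.143, -0.006], [0.143, 0.99, 0.001], [0.006, 0.0, -1.0]]
force: [0.9, 0.4, -0.9]
width: 52.1
```

Call:
{"method": "carry_out", "body": {
  "steps": [
    {"tx": 0,"ty": 0,"tz": 4,"ax": 0,"ay": 0,"az": 0,"gripper": 0},
    {"tx": 0,"ty": 0,"tz": 4,"ax": 0,"ay": 0,"az": 0,"gripper": 0},
    {"tx": 0,"ty": 0,"tz": 1.5,"ax": 0,"ay": 0,"az": 0,"gripper": 0},
    {"tx": 0,"ty": 0,"tz": 0,"ax": 0,"ay": 0,"az": 0,"gripper": 0},
    {"tx": 0,"ty": 0,"tz": 0,"ax": 0,"ay": 0,"az": 0,"gripper": 0}
  ]
}}

```text
t: 26.5
eef_pos: [620.9, -20.5, 62.6]
ee_rot: [[-0.99, 0.142, 0.0], [0.142, 0.99, -0.0], [-0.0, -0.0, -1.0]]
force: [-0.2, -0.9, -0.2]
width: 52.4
```

```bash
python3 chk.py 620.5 -20.2 -8.2 28
```

```text
held tray c [618.  -20.5] size [ 79.6 126.9] yaw -8.2 z [71.1 72.7 76.9] n 38388
underside approx 60.4
t 26.55 p [621.8 -20.7  63.9] w 52.2 F [ 0.9 -0.8 -1. ]
[[-0.99, 0.142, 0.003], [0.142, 0.99, -0.001], [-0.003, -0.0, -1.0]]
t cm [0.14 0.03 3.59] rows 1 each [0.14 0.03 3.59] cur yaw -8.2 az 0.0
```

Call:
{"method": "carry_out", "body": {
  "steps": [
    {"tx": 0,"ty": 0,"tz": 2.5,"ax": 0,"ay": 0,"az": 0,"gripper": 0},
    {"tx": 0,"ty": 0,"tz": 0.7,"ax": 0,"ay": 0,"az": 0,"gripper": 0},
    {"tx": 0,"ty": 0,"tz": 0.2,"ax": 0,"ay": 0,"az": 0,"gripper": 0},
    {"tx": 0,"ty": 0,"tz": 0,"ax": 0,"ay": 0,"az": 0,"gripper": 100},
    {"tx": 0,"ty": 0,"tz": 0,"ax": 0,"ay": 0,"az": 0,"gripper": 100},
    {"tx": 0,"ty": 0,"tz": 0,"ax": 0,"ay": 0,"az": 0,"gripper": 100},
    {"tx": 0,"ty": 0,"tz": -1,"ax": 0,"ay": 0,"az": 0,"gripper": 100},
    {"tx": 0,"ty": 0,"tz": -4.5,"ax": 0,"ay": 0,"az": 0,"gripper": 100},
    {"tx": 0,"ty": 0,"tz": -4.5,"ax": 0,"ay": 0,"az": 0,"gripper": 100},
    {"tx": 0,"ty": 0,"tz": -2.5,"ax": 0,"ay": 0,"az": 0,"gripper": 100}
  ]
}}

```text
t: 27.55
eef_pos: [622.7, -20.8, 158.9]
ee_rot: [[-0.99, 0.142, 0.007], [0.142, 0.99, -0.001], [-0.007, -0.0, -1.0]]
force: [0.3, -0.5, -0.2]
width: 85.3
```

```bash
python3 placed.py 26 385 -281 1
```

```text
on nest c [619.5 -21.2] size [ 54.2 130.1] yaw -8.3 z [38.8 40.5 43.4] n 7532
t 27.6 p [624.7 -21.1 162.7] w 85.4 F [ 2.8 -0.4  3.3]
[[-0.99, 0.142, 0.013], [0.142, 0.99, -0.003], [-0.013, -0.001, -1.0]]
t cm [ 20.04 -29.13   0.54] rows 8 each [ 2.51 -3.64  0.07] cur yaw -8.2 az -9.2
```

```bash
python3 -c "
from h import *
plan(381,237.5,155,1.5)"
```

```text
t 27.6 p [624.7 -21.1 162.7] w 85.4 F [ 2.8 -0.4  3.3]
[[-0.99, 0.142, 0.013], [0.142, 0.99, -0.003], [-0.013, -0.001, -1.0]]
t cm [27.8  22.14  0.39] rows 8 each [3.48 2.77 0.05] cur yaw -8.2 az -9.7
```

Call:
{"method": "carry_out", "body": {
  "steps": [
    {"tx": 3.45,"ty": 2.77,"tz": 0,"ax": 0,"ay": 0,"az": 0,"gripper": 100},
    {"tx": 3.45,"ty": 2.77,"tz": 0,"ax": 0,"ay": 0,"az": 0,"gripper": 100},
    {"tx": 3.45,"ty": 2.77,"tz": 0,"ax": 0,"ay": 0,"az": 0,"gripper": 100},
    {"tx": 3.45,"ty": 2.77,"tz": 0,"ax": 0,"ay": 0,"az": 0,"gripper": 100},
    {"tx": 3.45,"ty": 2.77,"tz": 0,"ax": 0,"ay": 0,"az": 0,"gripper": 100},
    {"tx": 3.45,"ty": 2.77,"tz": 0,"ax": 0,"ay": 0,"az": 0,"gripper": 100},
    {"tx": 3.45,"ty": 2.77,"tz": 0,"ax": 0,"ay": 0,"az": 0,"gripper": 100},
    {"tx": 3.45,"ty": 2.77,"tz": 0,"ax": 0,"ay": 0,"az": 0,"gripper": 100},
    {"tx": 0,"ty": 0,"tz": 0,"ax": 0,"ay": 0,"az": -4.8,"gripper": 100},
    {"tx": 0,"ty": 0,"tz": 0,"ax": 0,"ay": 0,"az": -4.8,"gripper": 100}
  ]
}}

```text
t: 28.6
eef_pos: [378.0, 239.3, 154.0]
ee_rot: [[-1.0, -0.031, 0.001], [-0.031, 1.0, 0.0], [-0.001, 0.0, -1.0]]
force: [0.2, 0.2, 0.3]
width: 85.8
```

Call:
{"method": "carry_out", "body": {
  "steps": [
    {"tx": 0,"ty": 0,"tz": 0,"ax": 0,"ay": 0,"az": 0,"gripper": 100}
  ]
}}

```text
t: 28.7
eef_pos: [378.8, 238.6, 153.9]
ee_rot: [[-1.0, -0.026, 0.001], [-0.026, 1.0, 0.0], [-0.001, 0.0, -1.0]]
force: [0.0, -1.0, 0.4]
width: 85.2
```

```bash
python3 top.py 38 380 238
```

```text
supply top c [380.7 237.4] size [ 54.1 130.9] yaw 1.8 z [50.8 52.5 55.4] n 8375
t 28.75 p [379.  238.4 153.9] w 85.6 F [-0.3 -0.2 -0.1]
[[-1.0, -0.023, 0.001], [-0.023, 1.0, 0.0], [-0.001, 0.0, -1.0]]
t cm [-0.16 -0.11 11.39] rows 3 each [-0.05 -0.04  3.8 ] cur yaw 1.3 az 0
```

Call:
{"method": "carry_out", "body": {
  "steps": [
    {"tx": -0.2,"ty": -0.1,"tz": 3,"ax": 0,"ay": 0,"az": 0,"gripper": 100},
    {"tx": 0,"ty": 0,"tz": 4.5,"ax": 0,"ay": 0,"az": -0.4,"gripper": 100},
    {"tx": 0,"ty": 0,"tz": 3.9,"ax": 0,"ay": 0,"az": 0,"gripper": 100},
    {"tx": 0,"ty": 0,"tz": 0,"ax": 0,"ay": 0,"az": 0,"gripper": 100},
    {"tx": 0,"ty": 0,"tz": 0,"ax": 0,"ay": 0,"az": 0,"gripper": 0},
    {"tx": 0,"ty": 0,"tz": 0,"ax": 0,"ay": 0,"az": 0,"gripper": 0},
    {"tx": 0,"ty": 0,"tz": 0,"ax": 0,"ay": 0,"az": 0,"gripper": 0},
    {"tx": 0,"ty": 0,"tz": 0,"ax": 0,"ay": 0,"az": 0,"gripper": 0},
    {"tx": 0,"ty": 0,"tz": 0,"ax": 0,"ay": 0,"az": 0,"gripper": 0}
  ]
}}

```text
t: 29.65
eef_pos: [383.6, 238.1, 42.4]
ee_rot: [[-0.999, -0.032, 0.006], [-0.032, 0.999, 0.002], [-0.006, 0.002, -1.0]]
force: [1.0, -0.1, 7.6]
width: 51.9
```

Call:
{"method": "carry_out", "body": {
  "steps": [
    {"tx": 0,"ty": 0,"tz": -1,"ax": 0,"ay": 0,"az": 0,"gripper": 0},
    {"tx": 0,"ty": 0,"tz": -3,"ax": 0,"ay": 0,"az": 0,"gripper": 0},
    {"tx": 0,"ty": 0,"tz": -4,"ax": 0,"ay": 0,"az": 0,"gripper": 0},
    {"tx": 0,"ty": 0,"tz": -4,"ax": 0,"ay": 0,"az": 0,"gripper": 0},
    {"tx": 0,"ty": 0,"tz": 0,"ax": 0,"ay": 0,"az": 0,"gripper": 0},
    {"tx": 0,"ty": 0,"tz": 0,"ax": 0,"ay": 0,"az": 0,"gripper": 0}
  ]
}}

```text
t: 30.25
eef_pos: [381.6, 237.6, 161.2]
ee_rot: [[-0.999, -0.032, 0.004], [-0.032, 0.999, 0.001], [-0.004, 0.001, -1.0]]
force: [-0.7, -0.5, -2.1]
width: 51.7
```

```bash
python3 chk.py 620.5 -20.2 -8.2 155
```

```text
held tray c [377.9 236.9] size [ 79.6 128.1] yaw 1.8 z [168.4 169.9 174.1] n 38410
underside approx 157.5
t 30.3 p [380.6 237.2 159.5] w 52.2 F [ 0.7 -0.7 -0.9]
[[-0.999, -0.032, 0.0], [-0.032, 0.999, 0.0], [-0.0, 0.0, -1.0]]
t cm [-23.16 -26.49   0.46] rows 8 each [-2.9  -3.31  0.06] cur yaw 1.8 az 10.0
```

Call:
{"method": "carry_out", "body": {
  "steps": [
    {"tx": -2.9,"ty": -3.31,"tz": 0,"ax": 0,"ay": 0,"az": 0,"gripper": 0},
    {"tx": -2.9,"ty": -3.31,"tz": 0,"ax": 0,"ay": 0,"az": 0,"gripper": 0},
    {"tx": -2.9,"ty": -3.31,"tz": 0,"ax": 0,"ay": 0,"az": 0,"gripper": 0},
    {"tx": -2.9,"ty": -3.31,"tz": 0,"ax": 0,"ay": 0,"az": 0,"gripper": 0},
    {"tx": -2.9,"ty": -3.31,"tz": 0,"ax": 0,"ay": 0,"az": 0,"gripper": 0},
    {"tx": -2.9,"ty": -3.31,"tz": 0,"ax": 0,"ay": 0,"az": 0,"gripper": 0},
    {"tx": -2.9,"ty": -3.31,"tz": 0,"ax": 0,"ay": 0,"az": 0,"gripper": 0},
    {"tx": -2.9,"ty": -3.31,"tz": 0,"ax": 0,"ay": 0,"az": 0,"gripper": 0},
    {"tx": 0,"ty": 0,"tz": 0,"ax": 0,"ay": 0,"az": 5,"gripper": 0},
    {"tx": 0,"ty": 0,"tz": 0,"ax": 0,"ay": 0,"az": 5,"gripper": 0}
  ]
}}

```text
t: 31.3
eef_pos: [620.5, -21.1, 156.6]
ee_rot: [[-0.989, 0.148, -0.005], [0.148, 0.989, 0.001], [0.005, 0.0, -1.0]]
force: [-0.4, 0.9, -1.2]
width: 51.9
```

Call:
{"method": "carry_out", "body": {
  "steps": [
    {"tx": 0,"ty": 0,"tz": 4,"ax": 0,"ay": 0,"az": 0,"gripper": 0},
    {"tx": 0,"ty": 0,"tz": 3.5,"ax": 0,"ay": 0,"az": 0,"gripper": 0},
    {"tx": 0,"ty": 0,"tz": 0,"ax": 0,"ay": 0,"az": 0,"gripper": 0},
    {"tx": 0,"ty": 0,"tz": 0,"ax": 0,"ay": 0,"az": 0,"gripper": 0}
  ]
}}

```text
t: 31.7
eef_pos: [620.1, -19.7, 82.9]
ee_rot: [[-0.99, 0.142, -0.004], [0.142, 0.99, 0.001], [0.004, 0.0, -1.0]]
force: [0.5, -0.5, -1.2]
width: 52.2
```

```bash
python3 chk.py 620.5 -20.2 -8.2 44
```

```text
held tray c [616.2 -19.8] size [ 79.5 127.7] yaw -8.1 z [90.3 92.  96.1] n 36380
underside approx 79.7
t 31.75 p [621.6 -20.   84.9] w 51.8 F [-0.4  0.1 -0.7]
[[-0.99, 0.142, 0.0], [0.142, 0.99, -0.0], [-0.0, -0.0, -1.0]]
t cm [ 0.11 -0.03  4.09] rows 1 each [ 0.11 -0.03  4.09] cur yaw -8.2 az 0.0
```

Call:
{"method": "carry_out", "body": {
  "steps": [
    {"tx": -0.1,"ty": 0,"tz": 2.8,"ax": 0,"ay": 0,"az": 0,"gripper": 0},
    {"tx": 0,"ty": 0,"tz": 0.7,"ax": 0,"ay": 0,"az": 0,"gripper": 0},
    {"tx": 0,"ty": 0,"tz": 0.3,"ax": 0,"ay": 0,"az": 0,"gripper": 0},
    {"tx": 0,"ty": 0,"tz": 0,"ax": 0,"ay": 0,"az": 0,"gripper": 100},
    {"tx": 0,"ty": 0,"tz": 0,"ax": 0,"ay": 0,"az": 0,"gripper": 100},
    {"tx": 0,"ty": 0,"tz": 0,"ax": 0,"ay": 0,"az": 0,"gripper": 100},
    {"tx": 0,"ty": 0,"tz": -1,"ax": 0,"ay": 0,"az": 0,"gripper": 100},
    {"tx": 0,"ty": 0,"tz": -4.5,"ax": 0,"ay": 0,"az": 0,"gripper": 100},
    {"tx": 0,"ty": 0,"tz": -4.5,"ax": 0,"ay": 0,"az": 0,"gripper": 100},
    {"tx": 0,"ty": 0,"tz": -1.5,"ax": 0,"ay": 0,"az": 0,"gripper": 100}
  ]
}}

```text
t: 32.75
eef_pos: [625.4, -20.8, 168.5]
ee_rot: [[-0.99, 0.142, 0.01], [0.142, 0.99, -0.002], [-0.011, -0.001, -1.0]]
force: [0.8, -0.6, 1.0]
width: 85.3
```

```bash
python3 placed.py 42 380 237.5 0
```

```text
on nest c [619.6 -20.6] size [ 54.2 129.9] yaw -8.2 z [54.8 56.5 59.4] n 7934
t 32.8 p [625.8 -20.8 169.1] w 85.3 F [ 1.5 -0.4  1.5]
[[-0.99, 0.142, 0.011], [0.142, 0.99, -0.002], [-0.012, -0.001, -1.0]]
t cm [28.02 22.08  1.07] rows 8 each [3.5  2.76 0.13] cur yaw -8.2 az -8.2
```

Call:
{"method": "carry_out", "body": {
  "steps": [
    {"tx": 3.45,"ty": 2.74,"tz": 0,"ax": 0,"ay": 0,"az": 0,"gripper": 100},
    {"tx": 3.45,"ty": 2.74,"tz": 0,"ax": 0,"ay": 0,"az": 0,"gripper": 100},
    {"tx": 3.45,"ty": 2.74,"tz": 0,"ax": 0,"ay": 0,"az": 0,"gripper": 100},
    {"tx": 3.45,"ty": 2.74,"tz": 0,"ax": 0,"ay": 0,"az": 0,"gripper": 100},
    {"tx": 3.45,"ty": 2.74,"tz": 0,"ax": 0,"ay": 0,"az": 0,"gripper": 100},
    {"tx": 3.45,"ty": 2.74,"tz": 0,"ax": 0,"ay": 0,"az": 0,"gripper": 100},
    {"tx": 3.45,"ty": 2.74,"tz": 0.5,"ax": 0,"ay": 0,"az": 0,"gripper": 100},
    {"tx": 3.45,"ty": 2.74,"tz": 0.5,"ax": 0,"ay": 0,"az": 0,"gripper": 100},
    {"tx": 0,"ty": 0,"tz": 0,"ax": 0,"ay": 0,"az": -4.1,"gripper": 100},
    {"tx": 0,"ty": 0,"tz": 0,"ax": 0,"ay": 0,"az": -4.1,"gripper": 100}
  ]
}}

```text
t: 33.8
eef_pos: [378.3, 236.8, 150.1]
ee_rot: [[-1.0, -0.006, -0.002], [-0.006, 1.0, -0.001], [0.002, -0.001, -1.0]]
force: [1.1, -1.0, 0.3]
width: 85.3
```

Call:
{"method": "carry_out", "body": {
  "steps": [
    {"tx": 0,"ty": 0,"tz": 0,"ax": 0,"ay": 0,"az": 0,"gripper": 100}
  ]
}}

```text
t: 33.9
eef_pos: [379.3, 236.2, 150.5]
ee_rot: [[-1.0, -0.001, -0.001], [-0.001, 1.0, -0.0], [0.001, -0.0, -1.0]]
force: [0.9, -0.7, -0.1]
width: 85.5
```

```bash
python3 top.py 22 380 238
```

```text
supply top c [375.7 239.4] size [ 54.2 130.6] yaw -0.1 z [34.8 36.5 39.4] n 7745
t 33.95 p [379.6 236.  150.6] w 85.6 F [ 0.1 -0.1  0.4]
[[-1.0, 0.001, -0.001], [0.001, 1.0, -0.0], [0.001, -0.0, -1.0]]
t cm [ 0.37  0.35 12.66] rows 3 each [0.12 0.12 4.22] cur yaw -0.0 az 0
```

Call:
{"method": "carry_out", "body": {
  "steps": [
    {"tx": 0.4,"ty": 0.35,"tz": 4,"ax": 0,"ay": 0,"az": 0,"gripper": 100},
    {"tx": 0,"ty": 0,"tz": 4.5,"ax": 0,"ay": 0,"az": 0,"gripper": 100},
    {"tx": 0,"ty": 0,"tz": 4.2,"ax": 0,"ay": 0,"az": 0,"gripper": 100},
    {"tx": 0,"ty": 0,"tz": 0,"ax": 0,"ay": 0,"az": 0,"gripper": 100},
    {"tx": 0,"ty": 0,"tz": 0,"ax": 0,"ay": 0,"az": 0,"gripper": 0},
    {"tx": 0,"ty": 0,"tz": 0,"ax": 0,"ay": 0,"az": 0,"gripper": 0},
    {"tx": 0,"ty": 0,"tz": 0,"ax": 0,"ay": 0,"az": 0,"gripper": 0},
    {"tx": 0,"ty": 0,"tz": 0,"ax": 0,"ay": 0,"az": 0,"gripper": 0},
    {"tx": 0,"ty": 0,"tz": 0,"ax": 0,"ay": 0,"az": 0,"gripper": 0}
  ]
}}

```text
t: 34.85
eef_pos: [378.9, 240.4, 27.4]
ee_rot: [[-1.0, -0.0, 0.006], [-0.0, 1.0, 0.002], [-0.006, 0.002, -1.0]]
force: [-1.3, -1.1, 8.0]
width: 52.2
```

Call:
{"method": "carry_out", "body": {
  "steps": [
    {"tx": 0,"ty": 0,"tz": -1,"ax": 0,"ay": 0,"az": 0,"gripper": 0},
    {"tx": 0,"ty": 0,"tz": -3,"ax": 0,"ay": 0,"az": 0,"gripper": 0},
    {"tx": 0,"ty": 0,"tz": -4.5,"ax": 0,"ay": 0,"az": 0,"gripper": 0},
    {"tx": 0,"ty": 0,"tz": -4.5,"ax": 0,"ay": 0,"az": 0,"gripper": 0},
    {"tx": 0,"ty": 0,"tz": -0.5,"ax": 0,"ay": 0,"az": 0,"gripper": 0},
    {"tx": 0,"ty": 0,"tz": 0,"ax": 0,"ay": 0,"az": 0,"gripper": 0}
  ]
}}

```text
t: 35.45
eef_pos: [377.4, 240.0, 162.0]
ee_rot: [[-1.0, -0.0, 0.005], [-0.0, 1.0, 0.002], [-0.005, 0.002, -1.0]]
force: [0.3, -0.2, -0.6]
width: 52.2
```

```bash
python3 chk.py 621 -20.2 -8.2 155
```

```text
held tray c [373.6 239.3] size [ 79.3 128.5] yaw -0.1 z [168.1 169.6 173.7] n 38172
underside approx 157.2
t 35.5 p [376.1 239.6 159.8] w 52.0 F [ 0.1 -0.7 -1.5]
[[-1.0, -0.0, 0.001], [-0.0, 1.0, 0.0], [-0.001, 0.0, -1.0]]
t cm [-24.48 -25.99   0.51] rows 8 each [-3.06 -3.25  0.06] cur yaw 0.0 az 8.2
```

Call:
{"method": "carry_out", "body": {
  "steps": [
    {"tx": -3.06,"ty": -3.25,"tz": 0,"ax": 0,"ay": 0,"az": 0,"gripper": 0},
    {"tx": -3.06,"ty": -3.25,"tz": 0,"ax": 0,"ay": 0,"az": 0,"gripper": 0},
    {"tx": -3.06,"ty": -3.25,"tz": 0,"ax": 0,"ay": 0,"az": 0,"gripper": 0},
    {"tx": -3.06,"ty": -3.25,"tz": 0,"ax": 0,"ay": 0,"az": 0,"gripper": 0},
    {"tx": -3.06,"ty": -3.25,"tz": 0,"ax": 0,"ay": 0,"az": 0,"gripper": 0},
    {"tx": -3.06,"ty": -3.25,"tz": 0,"ax": 0,"ay": 0,"az": 0,"gripper": 0},
    {"tx": -3.06,"ty": -3.25,"tz": 0,"ax": 0,"ay": 0,"az": 0,"gripper": 0},
    {"tx": -3.06,"ty": -3.25,"tz": 0,"ax": 0,"ay": 0,"az": 0,"gripper": 0},
    {"tx": 0,"ty": 0,"tz": 0,"ax": 0,"ay": 0,"az": 4.1,"gripper": 0},
    {"tx": 0,"ty": 0,"tz": 0,"ax": 0,"ay": 0,"az": 4.1,"gripper": 0}
  ]
}}

```text
t: 36.5
eef_pos: [620.1, -21.4, 156.0]
ee_rot: [[-0.989, 0.147, -0.005], [0.147, 0.989, 0.001], [0.005, 0.0, -1.0]]
force: [0.6, 0.2, -0.7]
width: 52.0
```

Call:
{"method": "carry_out", "body": {
  "steps": [
    {"tx": 0,"ty": 0,"tz": 4,"ax": 0,"ay": 0,"az": 0,"gripper": 0},
    {"tx": 0,"ty": 0,"tz": 2,"ax": 0,"ay": 0,"az": 0,"gripper": 0},
    {"tx": 0,"ty": 0,"tz": 0,"ax": 0,"ay": 0,"az": 0,"gripper": 0},
    {"tx": 0,"ty": 0,"tz": 0,"ax": 0,"ay": 0,"az": 0,"gripper": 0}
  ]
}}

```text
t: 36.9
eef_pos: [620.1, -20.1, 97.9]
ee_rot: [[-0.99, 0.142, -0.003], [0.142, 0.99, 0.001], [0.003, 0.0, -1.0]]
force: [0.5, -0.4, 0.0]
width: 52.0
```

```bash
python3 chk.py 621 -20.2 -8.2 61
```

```text
held tray c [616.4 -20.1] size [ 79.7 128.4] yaw -8.2 z [104.7 106.5 110.2] n 30316
underside approx 93.8
t 36.95 p [621.2 -20.3  99.4] w 52.1 F [ 0.  -1.  -0.3]
[[-0.99, 0.142, -0.0], [0.142, 0.99, -0.0], [0.0, -0.0, -1.0]]
t cm [0.02 0.01 3.84] rows 1 each [0.02 0.01 3.84] cur yaw -8.2 az 0.0
```

Call:
{"method": "carry_out", "body": {
  "steps": [
    {"tx": -0.2,"ty": 0,"tz": 2.7,"ax": 0,"ay": 0,"az": 0,"gripper": 0},
    {"tx": 0,"ty": 0,"tz": 0.7,"ax": 0,"ay": 0,"az": 0,"gripper": 0},
    {"tx": 0,"ty": 0,"tz": 0.2,"ax": 0,"ay": 0,"az": 0,"gripper": 0},
    {"tx": 0,"ty": 0,"tz": 0,"ax": 0,"ay": 0,"az": 0,"gripper": 100},
    {"tx": 0,"ty": 0,"tz": 0,"ax": 0,"ay": 0,"az": 0,"gripper": 100},
    {"tx": 0,"ty": 0,"tz": 0,"ax": 0,"ay": 0,"az": 0,"gripper": 100},
    {"tx": 0,"ty": 0,"tz": -1,"ax": 0,"ay": 0,"az": 0,"gripper": 100},
    {"tx": 0,"ty": 0,"tz": -4.5,"ax": 0,"ay": 0,"az": 0,"gripper": 100},
    {"tx": 0,"ty": 0,"tz": -4.5,"ax": 0,"ay": 0,"az": 0,"gripper": 100},
    {"tx": 0,"ty": 0,"tz": -1,"ax": 0,"ay": 0,"az": 0,"gripper": 100}
  ]
}}

```text
t: 37.95
eef_pos: [626.8, -21.3, 181.3]
ee_rot: [[-0.99, 0.142, 0.012], [0.142, 0.99, -0.003], [-0.012, -0.001, -1.0]]
force: [0.5, -0.5, 0.1]
width: 85.3
```

```bash
python3 placed.py 58 378 239 0
```

```text
on nest c [620.4 -21.1] size [ 54.2 130.2] yaw -8.3 z [70.7 72.5 75.4] n 8106
t 38.0 p [626.4 -21.2 180.4] w 85.1 F [0.2 0.1 0.7]
[[-0.99, 0.142, 0.011], [0.142, 0.99, -0.002], [-0.011, -0.001, -1.0]]
t cm [28.31 22.23  2.21] rows 8 each [3.54 2.78 0.28] cur yaw -8.2 az -8.2
```

Call:
{"method": "carry_out", "body": {
  "steps": [
    {"tx": 3.5,"ty": 2.77,"tz": 0,"ax": 0,"ay": 0,"az": 0,"gripper": 100},
    {"tx": 3.5,"ty": 2.77,"tz": 0,"ax": 0,"ay": 0,"az": 0,"gripper": 100},
    {"tx": 3.5,"ty": 2.77,"tz": 0,"ax": 0,"ay": 0,"az": 0,"gripper": 100},
    {"tx": 3.5,"ty": 2.77,"tz": 0,"ax": 0,"ay": 0,"az": 0,"gripper": 100},
    {"tx": 3.5,"ty": 2.77,"tz": 0.5,"ax": 0,"ay": 0,"az": 0,"gripper": 100},
    {"tx": 3.5,"ty": 2.77,"tz": 0.5,"ax": 0,"ay": 0,"az": 0,"gripper": 100},
    {"tx": 3.5,"ty": 2.77,"tz": 0.5,"ax": 0,"ay": 0,"az": 0,"gripper": 100},
    {"tx": 3.5,"ty": 2.77,"tz": 0.5,"ax": 0,"ay": 0,"az": 0,"gripper": 100},
    {"tx": 0,"ty": 0,"tz": 0,"ax": 0,"ay": 0,"az": -4.1,"gripper": 100},
    {"tx": 0,"ty": 0,"tz": 0,"ax": 0,"ay": 0,"az": -4.1,"gripper": 100}
  ]
}}

```text
t: 39.0
eef_pos: [375.5, 239.3, 152.1]
ee_rot: [[-1.0, -0.006, -0.002], [-0.006, 1.0, -0.001], [0.002, -0.001, -1.0]]
force: [0.9, -0.5, -0.2]
width: 85.3
```

Call:
{"method": "carry_out", "body": {
  "steps": [
    {"tx": 0,"ty": 0,"tz": 0,"ax": 0,"ay": 0,"az": 0,"gripper": 100}
  ]
}}

```text
t: 39.1
eef_pos: [376.5, 238.7, 152.5]
ee_rot: [[-1.0, -0.001, -0.001], [-0.001, 1.0, -0.001], [0.001, -0.001, -1.0]]
force: [-0.9, -0.1, 0.2]
width: 85.1
```

```bash
python3 top.py 6 376 239
```

```text
supply top c [374.3 238.8] size [ 54.2 130.2] yaw 1.3 z [18.8 20.5 23.4] n 6819
t 39.15 p [376.8 238.5 152.6] w 85.3 F [-0.3 -0.1  0.6]
[[-1.0, 0.001, -0.001], [0.001, 1.0, -0.0], [0.001, -0.0, -1.0]]
t cm [ 0.24  0.04 14.46] rows 4 each [0.06 0.01 3.62] cur yaw -0.0 az 0
```

Call:
{"method": "carry_out", "body": {
  "steps": [
    {"tx": 0.2,"ty": 0,"tz": 4.3,"ax": 0,"ay": 0,"az": 0,"gripper": 100},
    {"tx": 0,"ty": 0,"tz": 4.5,"ax": 0,"ay": 0,"az": -1.3,"gripper": 100},
    {"tx": 0,"ty": 0,"tz": 4.5,"ax": 0,"ay": 0,"az": 0,"gripper": 100},
    {"tx": 0,"ty": 0,"tz": 1.0,"ax": 0,"ay": 0,"az": 0,"gripper": 100},
    {"tx": 0,"ty": 0,"tz": 0,"ax": 0,"ay": 0,"az": 0,"gripper": 0},
    {"tx": 0,"ty": 0,"tz": 0,"ax": 0,"ay": 0,"az": 0,"gripper": 0},
    {"tx": 0,"ty": 0,"tz": 0,"ax": 0,"ay": 0,"az": 0,"gripper": 0},
    {"tx": 0,"ty": 0,"tz": 0,"ax": 0,"ay": 0,"az": 0,"gripper": 0},
    {"tx": 0,"ty": 0,"tz": 0,"ax": 0,"ay": 0,"az": 0,"gripper": 0}
  ]
}}

```text
t: 40.05
eef_pos: [378.0, 239.3, 13.0]
ee_rot: [[-1.0, -0.023, 0.005], [-0.023, 1.0, 0.002], [-0.005, 0.001, -1.0]]
force: [-0.6, -0.2, 7.2]
width: 51.7
```

Call:
{"method": "carry_out", "body": {
  "steps": [
    {"tx": 0,"ty": 0,"tz": -1,"ax": 0,"ay": 0,"az": 0,"gripper": 0},
    {"tx": 0,"ty": 0,"tz": -3,"ax": 0,"ay": 0,"az": 0,"gripper": 0},
    {"tx": 0,"ty": 0,"tz": -4.5,"ax": 0,"ay": 0,"az": 0,"gripper": 0},
    {"tx": 0,"ty": 0,"tz": -4.5,"ax": 0,"ay": 0,"az": 0,"gripper": 0},
    {"tx": 0,"ty": 0,"tz": -2.5,"ax": 0,"ay": 0,"az": 0,"gripper": 0},
    {"tx": 0,"ty": 0,"tz": 0,"ax": 0,"ay": 0,"az": 0,"gripper": 0}
  ]
}}

```text
t: 40.65
eef_pos: [378.3, 239.6, 170.9]
ee_rot: [[-1.0, -0.023, 0.01], [-0.023, 1.0, 0.003], [-0.011, 0.003, -1.0]]
force: [0.6, 0.2, -1.9]
width: 51.5
```

```bash
python3 chk.py 622 -20.5 -8.2 155
```

```text
held tray c [374.2 239.1] size [ 79.3 128.3] yaw 1.3 z [175.3 176.9 181. ] n 37782
underside approx 164.5
t 40.7 p [376.6 239.  167.9] w 51.8 F [-0.1  1.  -2.1]
[[-1.0, -0.023, 0.006], [-0.023, 1.0, 0.002], [-0.006, 0.002, -1.0]]
t cm [-23.92 -26.51   1.38] rows 8 each [-2.99 -3.31  0.17] cur yaw 1.3 az 9.5
```

Call:
{"method": "carry_out", "body": {
  "steps": [
    {"tx": -2.99,"ty": -3.31,"tz": 0.1,"ax": 0,"ay": 0,"az": 0,"gripper": 0},
    {"tx": -2.99,"ty": -3.31,"tz": 0.1,"ax": 0,"ay": 0,"az": 0,"gripper": 0},
    {"tx": -2.99,"ty": -3.31,"tz": 0.1,"ax": 0,"ay": 0,"az": 0,"gripper": 0},
    {"tx": -2.99,"ty": -3.31,"tz": 0.1,"ax": 0,"ay": 0,"az": 0,"gripper": 0},
    {"tx": -2.99,"ty": -3.31,"tz": 0.1,"ax": 0,"ay": 0,"az": 0,"gripper": 0},
    {"tx": -2.99,"ty": -3.31,"tz": 0.1,"ax": 0,"ay": 0,"az": 0,"gripper": 0},
    {"tx": -2.99,"ty": -3.31,"tz": 0.1,"ax": 0,"ay": 0,"az": 0,"gripper": 0},
    {"tx": -2.99,"ty": -3.31,"tz": 0.1,"ax": 0,"ay": 0,"az": 0,"gripper": 0},
    {"tx": 0,"ty": 0,"tz": 0,"ax": 0,"ay": 0,"az": 4.7,"gripper": 0},
    {"tx": 0,"ty": 0,"tz": 0,"ax": 0,"ay": 0,"az": 4.7,"gripper": 0}
  ]
}}

```text
t: 41.7
eef_pos: [619.8, -21.7, 154.4]
ee_rot: [[-0.989, 0.146, -0.005], [0.146, 0.989, 0.001], [0.005, 0.0, -1.0]]
force: [-1.1, 1.0, -1.3]
width: 52.1
```

Call:
{"method": "carry_out", "body": {
  "steps": [
    {"tx": 0,"ty": 0,"tz": 3,"ax": 0,"ay": 0,"az": 0,"gripper": 0},
    {"tx": 0,"ty": 0,"tz": 1.5,"ax": 0,"ay": 0,"az": 0,"gripper": 0},
    {"tx": 0,"ty": 0,"tz": 0,"ax": 0,"ay": 0,"az": 0,"gripper": 0},
    {"tx": 0,"ty": 0,"tz": 0,"ax": 0,"ay": 0,"az": 0,"gripper": 0}
  ]
}}

```text
t: 42.1
eef_pos: [620.0, -20.4, 111.4]
ee_rot: [[-0.99, 0.14, -0.002], [0.14, 0.99, 0.0], [0.002, 0.0, -1.0]]
force: [-0.2, -0.1, -1.5]
width: 51.6
```

```bash
python3 chk.py 622 -20.5 -8.2 77
```

```text
held tray c [616.1 -20.5] size [ 79.5 128.4] yaw -8.1 z [118.  120.  123.3] n 19227
underside approx 109.8
t 42.15 p [620.9 -20.6 112.6] w 51.8 F [ 0.5  0.2 -0.9]
[[-0.99, 0.14, 0.0], [0.14, 0.99, -0.0], [-0.0, -0.0, -1.0]]
t cm [-0.11  0.02  3.56] rows 1 each [-0.11  0.02  3.56] cur yaw -8.1 az 0.1
```

Call:
{"method": "carry_out", "body": {
  "steps": [
    {"tx": -0.2,"ty": 0,"tz": 2.3,"ax": 0,"ay": 0,"az": 0,"gripper": 0},
    {"tx": 0,"ty": 0,"tz": 0.7,"ax": 0,"ay": 0,"az": 0,"gripper": 0},
    {"tx": 0,"ty": 0,"tz": 0.2,"ax": 0,"ay": 0,"az": 0,"gripper": 0},
    {"tx": 0,"ty": 0,"tz": 0,"ax": 0,"ay": 0,"az": 0,"gripper": 0},
    {"tx": 0,"ty": 0,"tz": 0,"ax": 0,"ay": 0,"az": 0,"gripper": 0}
  ]
}}

```text
t: 42.65
eef_pos: [623.2, -21.0, 81.2]
ee_rot: [[-0.99, 0.14, 0.002], [0.14, 0.99, -0.0], [-0.002, -0.0, -1.0]]
force: [-0.6, -0.3, -0.3]
width: 51.8
```

Run:
```python
from h import *
px,W,H,S,V=look("wrist"); P=sel(W,H>-1,620,-20,(83,105),60); fit(P,'tray'); print(np.percentile(P[:,2],[80,85,90,95]))
st()
```

```text
tray c [620.  -20.3] size [ 77.1 119.9] yaw 4.6 z [85.7 87.2 91.4] n 34068
[90.1370702  90.87238865 91.35434141 92.32320274]
t 42.7 p [623.2 -21.   81.2] w 51.6 F [-0.2 -0.6 -1.4]
[[-0.99, 0.14, 0.001], [0.14, 0.99, -0.0], [-0.001, -0.0, -1.0]]
```

Call:
{"method": "carry_out", "body": {
  "steps": [
    {"tx": 0,"ty": 0,"tz": 0.1,"ax": 0,"ay": 0,"az": 0,"gripper": 0},
    {"tx": 0,"ty": 0,"tz": 0,"ax": 0,"ay": 0,"az": 0,"gripper": 100},
    {"tx": 0,"ty": 0,"tz": 0,"ax": 0,"ay": 0,"az": 0,"gripper": 100},
    {"tx": 0,"ty": 0,"tz": 0,"ax": 0,"ay": 0,"az": 0,"gripper": 100},
    {"tx": 0,"ty": 0,"tz": -1,"ax": 0,"ay": 0,"az": 0,"gripper": 100},
    {"tx": 0,"ty": 0,"tz": -4,"ax": 0,"ay": 0,"az": 0,"gripper": 100},
    {"tx": 0,"ty": 0,"tz": -4,"ax": 0,"ay": 0,"az": 0,"gripper": 100},
    {"tx": 0,"ty": 0,"tz": -2,"ax": 0,"ay": 0,"az": 0,"gripper": 100},
    {"tx": 0,"ty": 0,"tz": 0,"ax": 0,"ay": 0,"az": 0,"gripper": 0},
    {"tx": 0,"ty": 0,"tz": 0,"ax": 0,"ay": 0,"az": 0,"gripper": 0}
  ]
}}

```text
t: 43.7
eef_pos: [622.6, -20.9, 189.5]
ee_rot: [[-0.99, 0.14, 0.0], [0.14, 0.99, -0.0], [-0.0, -0.0, -1.0]]
force: [-0.3, -0.7, -0.2]
width: 59.2
```

Run:
```python
from h import *
px,W,H,S,V=look("wrist","w9.png"); fit(sel(W,H>-1,620,-20,(86,98),74),'on nest')
px,W,H,S,V=look("side","s9.png")
cv2.imwrite("pics/s9c.png",cv2.resize(px[140:420,200:520],None,fx=2,fy=2))
p=sel(W,((H<8)|(H>172))&(S>130)&(V>90),700,-29,(30,140),50); print('pointer',np.round(np.percentile(p[:,2],[10,50,90]),1))
px,W,H,S,V=look("top"); fit(sel(W,(S<60)&(V>150),582,-287,(18,35),100),'cover')
p=sel(W,((H<8)|(H>172))&(S>130)&(V>90),584,292,(90,160),50); print('roller',np.round(np.median(p,0),1))
st()
```

```text
on nest c [620.3 -21.5] size [ 54.2 130.1] yaw -8.1 z [86.2 87.9 91.2] n 10514
pointer [90.8 92.9 96.9]
cover c [ 583.9 -288.1] size [ 62.3 136.2] yaw -12.9 z [20.9 24.6 27.9] n 1054
roller [581.2 289.1 139.4]
t 43.85 p [621.6 -20.7 187.3] w 36.2 F [-0.1 -1.3  0.3]
[[-0.99, 0.141, -0.003], [0.141, 0.99, 0.001], [0.003, 0.0, -1.0]]
```

View pics/s9c.png

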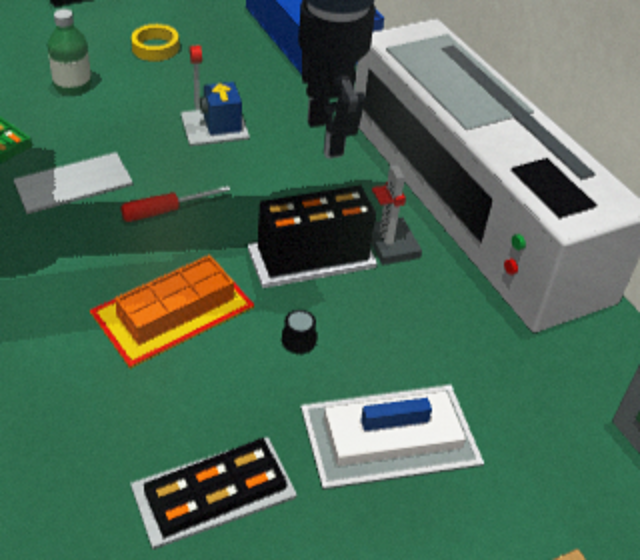

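All five trays are squarely stacked level with the pointer, at crop px (315,230). Cover, orange trays and bystanders are in place. Next is the switch.

```bash
python3 -c "
from h import *
plan(573,233,180,-10)"
```

```text
t 43.85 p [621.6 -20.7 187.3] w 36.2 F [-0.1 -1.3  0.3]
[[-0.99, 0.141, -0.003], [0.141, 0.99, 0.001], [0.003, 0.0, -1.0]]
t cm [ 8.38 24.44  0.76] rows 6 each [1.4  4.07 0.13] cur yaw -8.1 az 1.9
```

Call:
{"method": "carry_out", "body": {
  "steps": [
    {"tx": 1.4,"ty": 4.07,"tz": 0,"ax": 0,"ay": 0,"az": 0,"gripper": 0},
    {"tx": 1.4,"ty": 4.07,"tz": 0,"ax": 0,"ay": 0,"az": 0,"gripper": 0},
    {"tx": 1.4,"ty": 4.07,"tz": 0,"ax": 0,"ay": 0,"az": 0,"gripper": 0},
    {"tx": 1.4,"ty": 4.07,"tz": 0,"ax": 0,"ay": 0,"az": 0,"gripper": 0},
    {"tx": 1.4,"ty": 4.07,"tz": 0,"ax": 0,"ay": 0,"az": 0,"gripper": 0},
    {"tx": 1.4,"ty": 4.07,"tz": 0,"ax": 0,"ay": 0,"az": 0,"gripper": 0},
    {"tx": 0,"ty": 0,"tz": 0,"ax": 0,"ay": 0,"az": 1.9,"gripper": 0},
    {"tx": 0,"ty": 0,"tz": 3.5,"ax": 0,"ay": 0,"az": 0,"gripper": 0},
    {"tx": 0,"ty": 0,"tz": 3,"ax": 0,"ay": 0,"az": 0,"gripper": 0},
    {"tx": 0,"ty": 0,"tz": 0,"ax": 0,"ay": 0,"az": 0,"gripper": 0}
  ]
}}

```text
t: 44.85
eef_pos: [569.5, 231.9, 117.8]
ee_rot: [[-0.985, 0.173, -0.012], [0.173, 0.985, -0.003], [0.011, -0.005, -1.0]]
force: [-0.9, 0.0, -1.4]
width: 0.0
```

Run:
```python
from h import *
px,W,H,S,V=look("wrist","wa.png")
for c in ("wrist","top","side"):
    if c!="wrist": px,W,H,S,V=look(c)
    p=sel(W,((H<8)|(H>172))&(S>130)&(V>90),584,292,(100,160),50)
    if len(p): print(c,np.round(np.median(p,0),1),np.round(p.min(0),1),np.round(p.max(0),1),len(p))
    print([(round(d["p"],2),np.round(d["centre"]).tolist()) for d in env.landmark_of("roller",c)][:2])
plan(583.5,293,112,-10)
```

```text
wrist [576.6 290.  139.1] [572.  279.  120.4] [590.2 304.5 144.5] 3256
[(0.62, [580.0, 297.0, 128.0])]
top [577.9 299.7 139.6] [577.4 296.2 126.7] [578.2 302.5 142.6] 5
[(0.45, [431.0, -40.0, 21.0])]
side [575.  283.1 138.5] [572.6 280.4 132.3] [578.9 298.2 142. ] 10
[(0.49, [584.0, 295.0, 128.0])]
t 45.15 p [575.1 232.8 126.3] w 0.2 F [-0.7  0.1 -0.4]
[[-0.985, 0.174, 0.003], [0.174, 0.985, 0.001], [-0.003, 0.001, -1.0]]
t cm [0.23 6.07 1.44] rows 2 each [0.11 3.04 0.72] cur yaw -10.0 az 0.0
```

View pics/wa.png

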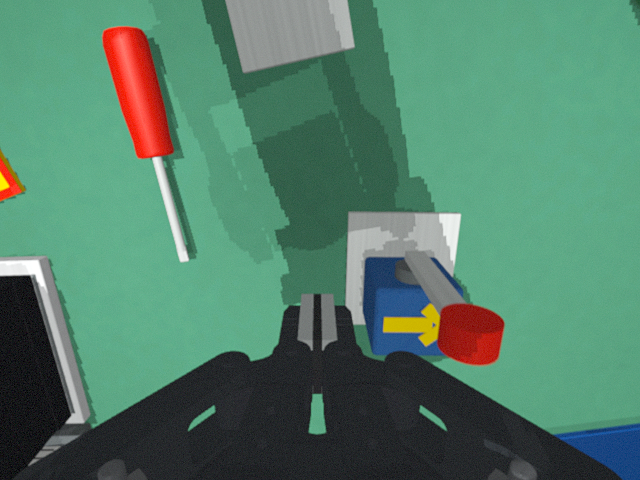

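Call:
{"method": "carry_out", "body": {
  "steps": [
    {"tx": 0.3,"ty": 0,"tz": 1.2,"ax": 0,"ay": 0,"az": 0,"gripper": 0},
    {"tx": 0,"ty": 1.5,"tz": 0,"ax": 0,"ay": 0,"az": 0,"gripper": 0},
    {"tx": 0,"ty": 1.5,"tz": 0,"ax": 0,"ay": 0,"az": 0,"gripper": 0},
    {"tx": 0,"ty": 0.8,"tz": 0,"ax": 0,"ay": 0,"az": 0,"gripper": 0},
    {"tx": 0,"ty": 0.8,"tz": 0,"ax": 0,"ay": 0,"az": 0,"gripper": 0},
    {"tx": 0,"ty": 0.8,"tz": 0,"ax": 0,"ay": 0,"az": 0,"gripper": 0},
    {"tx": 0,"ty": 0.8,"tz": 0,"ax": 0,"ay": 0,"az": 0,"gripper": 0},
    {"tx": 0,"ty": 0.5,"tz": 0,"ax": 0,"ay": 0,"az": 0,"gripper": 0},
    {"tx": 0,"ty": 0,"tz": 0,"ax": 0,"ay": 0,"az": 0,"gripper": 0}
  ]
}}

```text
t: 46.05
eef_pos: [582.0, 298.9, 111.2]
ee_rot: [[-0.985, 0.173, -0.002], [0.173, 0.985, -0.002], [0.002, -0.002, -1.0]]
force: [-0.2, -5.6, -3.4]
width: -0.2
```

Run:
```python
from h import *
st()
for c in("wrist","top"):
    px,W,H,S,V=look(c,"wb.png" if c=="wrist" else None); p=sel(W,((H<8)|(H>172))&(S>130)&(V>90),588,315,(80,160),70)
    if len(p): print(c,np.round(np.median(p,0),1),np.round(p.min(0),1),np.round(p.max(0),1),len(p))
```

```text
t 46.05 p [582.  298.9 111.2] w -0.2 F [-0.2 -5.6 -3.4]
[[-0.985, 0.173, -0.002], [0.173, 0.985, -0.002], [0.002, -0.002, -1.0]]
wrist [581.4 323.1 132.9] [571.9 313.  113.2] [595.8 336.  159.8] 2730
```

Call:
{"method": "carry_out", "body": {
  "steps": [
    {"tx": 0,"ty": 0.7,"tz": 0,"ax": 0,"ay": 0,"az": 0,"gripper": 0},
    {"tx": 0,"ty": 0.5,"tz": 0,"ax": 0,"ay": 0,"az": 0,"gripper": 0},
    {"tx": 0,"ty": 0,"tz": 0,"ax": 0,"ay": 0,"az": 0,"gripper": 0},
    {"tx": 0,"ty": 0,"tz": 0,"ax": 0,"ay": 0,"az": 0,"gripper": 0}
  ]
}}

```text
t: 46.55
eef_pos: [583.6, 309.6, 111.2]
ee_rot: [[-0.985, 0.173, -0.003], [0.173, 0.985, -0.003], [0.003, -0.003, -1.0]]
force: [-1.5, -6.8, -3.4]
width: 0.4
```

Run:
```python
from h import *
st()
px,W,H,S,V=look("wrist"); p=sel(W,((H<8)|(H>172))&(S>130)&(V>90),588,315,(80,150),70)
print(np.round(np.median(p,0),1),np.round(p.min(0),1),np.round(p.max(0),1),len(p))
```

```text
t 46.55 p [583.6 309.6 111.2] w 0.4 F [-1.5 -6.8 -3.4]
[[-0.985, 0.173, -0.003], [0.173, 0.985, -0.003], [0.003, -0.003, -1.0]]
[583.7 333.5 129. ] [579.9 323.3 109. ] [597.9 346.1 133.7] 2727
```

Call:
{"method": "carry_out", "body": {
  "steps": [
    {"tx": 0,"ty": -1,"tz": 0,"ax": 0,"ay": 0,"az": 0,"gripper": 0},
    {"tx": 0,"ty": -1.5,"tz": 0,"ax": 0,"ay": 0,"az": 0,"gripper": 0},
    {"tx": 0,"ty": -2,"tz": 0,"ax": 0,"ay": 0,"az": 0,"gripper": 0},
    {"tx": 0,"ty": -3,"tz": 0,"ax": 0,"ay": 0,"az": 0,"gripper": 0},
    {"tx": 0,"ty": -3,"tz": 0,"ax": 0,"ay": 0,"az": 0,"gripper": 0},
    {"tx": 2,"ty": 0,"tz": -4,"ax": 0,"ay": 0,"az": 0,"gripper": 0},
    {"tx": 2,"ty": 0,"tz": -4,"ax": 0,"ay": 0,"az": 0,"gripper": 0},
    {"tx": 4,"ty": 0,"tz": -2,"ax": 0,"ay": 0,"az": 0,"gripper": 0},
    {"tx": 4,"ty": -2,"tz": 0,"ax": 0,"ay": 0,"az": 0,"gripper": 0},
    {"tx": 0,"ty": 0,"tz": 0,"ax": 0,"ay": 0,"az": 0,"gripper": 0}
  ]
}}

```text
t: 47.6
eef_pos: [439.9, 208.2, 211.5]
ee_rot: [[-0.985, 0.173, -0.001], [0.173, 0.985, 0.001], [0.002, 0.001, -1.0]]
force: [0.6, 0.2, 0.0]
width: -0.1
```

Run:
```python
from h import *
st()
px,W,H,S,V=look("top","tb.png"); T=H>-1
cv2.imwrite("pics/tbc.png",cv2.resize(px[120:340,100:560],None,fx=1.7,fy=1.7))
p=sel(W,((H<8)|(H>172))&(S>130)&(V>90),584,295,(90,160),60); print('roller',np.round(np.median(p,0),1)if len(p) else 0)
fit(sel(W,(S<60)&(V>150),582,-287,(18,35),100),'cover'); fit(sel(W,T,620,-20,(84,100),70),'stack')
px,W,H,S,V=look("side")
p=sel(W,((H<8)|(H>172))&(S>130)&(V>90),584,295,(90,160),60); print('roller',np.round(np.median(p,0),1)if len(p) else 0)
fit(sel(W,(H>5)&(H<22)&(S>120),430,-35,(31,70),80),'orange'); fit(sel(W,T,620,-20,(84,100),70),'stack')
p=sel(W,((H<8)|(H>172))&(S>130)&(V>90),700,-29,(30,140),50); print('pointer',np.round(np.median(p,0),1))
```

```text
t 47.6 p [439.9 208.2 211.5] w -0.1 F [0.6 0.2 0. ]
[[-0.985, 0.173, -0.001], [0.173, 0.985, 0.001], [0.002, 0.001, -1.0]]
roller [581.4 289.7 139. ]
cover c [ 584.  -287.9] size [ 62.4 136.5] yaw -13.1 z [21.  24.7 28.3] n 1053
stack c [621.5 -21.7] size [ 53.9 131.6] yaw -8.2 z [84.9 87.6 91.7] n 970
roller [578.9 284.  139.3]
orange c [429.7 -37.2] size [ 59.6 131.5] yaw 10.6 z [31.5 33.3 37.1] n 904
stack c [619. -22.] size [ 59.1 130.2] yaw -8.5 z [85.3 87.8 91.4] n 895
pointer [708.3 -38.   92.7]
```

View pics/tbc.png

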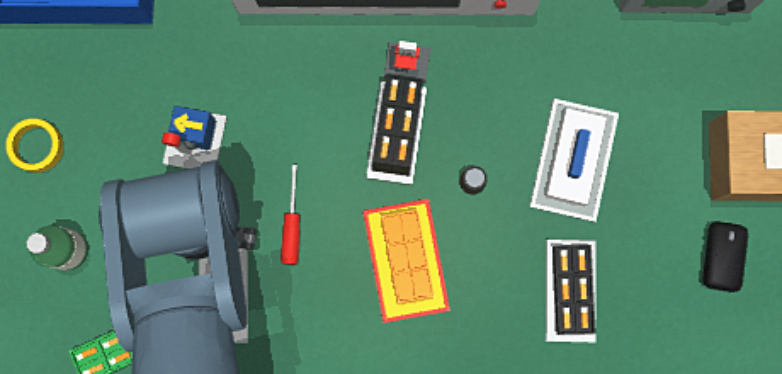

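The last picture shows everything where it belongs: stack (400,125), oranges (406,258), cover (577,155), and the roller sprung back (172,139). I'm handing in.

```bash
python3 -c "
from cell import env
print(env.hand_in())"
```

```text
the job is handed in; nothing more can be done
None
```

The job is handed in after about 48 s of the 210 s allowed; the hand-in gave no verdict.

**Cover and orange trays:** The dust cover is parked about 2 mm from the middle of its pad. Both orange trays lie one on the other on the hold pad, about 3 mm off centre. The upper one slipped about 3 mm in the grip on the way, and I corrected for that before letting it go.

**Black stack:** The 90 mm post was fitted, so I stacked five black trays. They sit within about 2 mm of the nest centre and 0.5° of its direction. The top of the stack reads about 91 mm, and the camera puts the red pointer at about 92–93 mm, within the 5 mm allowed. One black tray is left on its supply plate.

**Limit switch:** I pushed the roller arm to about 0.5 rad by camera, past the 0.35 rad trip, with about 7 N of side force. On release it sprang back to its starting position.

**Checks:** In the final pictures nothing else on the bench looked disturbed, the gauge post read the same as at the start, and the gripper was clear with no load. None of the last checks failed; the top and side cameras differed by up to about 6 mm on some positions, as they had from the start.

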